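# Set a straightedge along a feeder track and clamp it

## Robot

A 6-joint arm with a two-finger parallel gripper is mounted at the origin on the work surface. World frame = base frame: x ahead of the robot, y to its left, z up, the work surface at z = 0. Lengths are in m, angles in rad, forces in N, time in s.
With the tool pointing down it reaches from about 0.225 to 0.725 m from the base axis. Payload 3.1 kg.
Tool frame: the origin (TCP) lies midway between the tips of the shut fingers; the grasp point (between the pads) lies robot.tcp_to_grasp behind it (robot.tcp_to_grasp is the distance from the TCP to the grasp point, in m); z points along the fingers, x is the direction in which the jaws open and shut, and the axes are right-handed (so a half turn about z gives the same grasp; the last joint's range is limited). The gripper opens to 85 mm and grips with 20 to 120 N. Pads are 22 mm wide; open, the fingers measure 114 mm over their backs; the gripper's body (76 mm by 85 mm) begins 54 mm behind the grasp point. The pads swing forward as they close: fully open they stand 13 mm farther back than shut.
Start: joints at [-1.37, 0.048, 0.099, 1.622, 0, 1.443], TCP at [0.17, -0.497, 0.231] pointing down, gripper open.
Joint ranges: [-2.91, 2.91], [-0.99, 1.94], [-1.21, 1.42], [-2.12, 2.29], [-1.49, 1.47], [-3.14, 3.14]. Speed limits (rad/s): [2.79, 2.79, 3.14, 3.14, 3.14, 3.14].

## Interface

Orientations are given as a unit quaternion [x, y, z, w].
In Python, from cell import robot, imaging gives the robot as it stands. The module is installed in compiled form; this text tells all that it offers.
- The arm moves only by the tool play_rows, never from a script. Its argument "moves" is a list of rows, each an object with "xyz": the shift along the tool's x, y, z in m, a list of three; "roll": the turn about the tool's z in degrees; "grip": the finger opening in m, from 0 to 0.0854. A call has 1 to 5 rows; each row is the pose to reach, as a shift and turn from the pose commanded when the call began, along the tool's axes at that moment; what a row does not reach only later rows make up. A row lasts 1/8 s, in which the tool goes at most 62.5 mm and 10.7 degrees, less where a joint would pass 70% of its speed; a pose out of reach is approached as far as the arm can. A call with a gripper value outside its range is refused whole. The fingers move at their own pace and stop on an object; "force" is the grip in N (left out, the last holds). Time passes only in rows, so rows that repeat a pose let the fingers close. It gives the time, the measured TCP pose, the force and the opening at its end, in the units of the state.
- robot.get_state(): the state, without advancing time (a new reading comes with each control period).
- imaging.grab_frame(name): name is "scene" or "top" or "wrist"; returns the picture (480x640x3 uint8, red, green, blue); there is no depth.
- imaging.camera_params(name): a dict with "vfov" (degrees; the focal length in pixels is half the picture's height over the tangent of half this angle, whatever the lens; pixels are square), "cx", "cy" (the principal point, pixels), "R" (3x3) and "t" (3): a world point X has camera coordinates R X + t. Camera axes: x right, y down, z forward; pixel columns grow to the right and rows downward; lengths in m; the calibration is good to about 2 mm. A picture is of the moment at which its call begins: read the wrist's pose just before it. camera_params takes no time and is no camera call; for the wrist camera it gives the pose at the moment of the call.
- robot.hand_in(): hands the job in, once; it reports no verdict.
The state is a dict: "clock": time; "joint_positions": joint angles; "dq": joint speeds; "tau": joint torques, N m; "tool_pos": TCP position; "eef_rot": TCP orientation; "wrist_force": force on the tool from outside, world axes, zero at the start; "wrist_torque": the same for the moment, N m; "finger_gap": finger opening in m.
Only numpy, scipy, OpenCV 4.12 (cv2) and the standard library are available. Lean on these libraries where they do the work, as an engineer would, in place of code of your own. Each camera call takes 0.05 s, during which the arm holds its last target.

## Task

Set up the straightedge as the reference for lining up this feeder track: slide it over the deck, without lifting it, until its long edge lies flush along the track's front face and its end butts against the yellow stop block. Then tip the raised red hold-down over so that its foot rests on the straightedge, let go of everything, and leave the other things on the deck where they are.

Things in the scene. Friction and masses are not known exactly. Their poses are not given: they have to be found in the camera images.
- straightedge_center (a point): loose straightedge: flat bright aluminium bar, blue stripe, black ticks along one edge, 40 x 200 x 12 mm (own x, y, z), about 0.6 kg, lying flat on the deck between robot and track, up to 0.35 rad askew to the track. Point: its centre, 6 mm above its underside; y axis along its length.
- track: fixed steel feeder track with a row of screws, 60 mm deep (x 0 to 60), 320 mm long (y -160 to 160), 32 mm high. Origin: on the deck, in the plane of its flat front face (the side towards the robot), at mid-length; x points away from the robot into the track, y along it to the robot's left. A blue box 65 mm high stands at its left end (y 160 to 240 mm).
- stop_face (a point): centre of the stop block's surface that the straightedge's left end butts against, 10 mm above the deck. Yellow block on the track's front face near its left end: 45 mm out from the face, 20 mm high, butting surface at track y = 130 mm. So the set straightedge is centred at track x = -20, y = 30 mm. Axes as the track's.
- holddown_hinge (a point): hinge of the red hold-down, on top of the track, 30 mm behind the front face (track x = 30 mm) and 52 mm above the deck; its place along the track varies. The hinge axis is parallel to the track. Axes as the track's.
- holddown (a joint): angle (rad) of the red hold-down. Starts raised at about 2.3 (its stop), leaning away from the robot. 0: arm level, pointing to the robot, foot resting on a 12 mm bar; with no bar it drops to -0.1. It turns freely, 0.2 kg: above about 1.8 it falls back to the stop, below that it falls down gently by its own weight.
- holddown_tab (a point): middle of the free end of the hold-down's arm (70 mm from the hinge, 22 mm wide, 8 mm thick). Raised: about 105 mm above the deck and 47 mm farther from the robot than the hinge; from that far side it can be hooked and pulled over towards the robot. Lowered, the foot is 50 mm from the hinge and reaches 40 mm below its axis.
- spray_can: bystander: green can, 60 mm across, 170 mm tall, origin at its foot
- screw_jar: bystander: pale jar with a black lid, 66 mm across, 70 mm tall, origin at its foot, left of the stop block
- screwdriver: bystander: screwdriver, 180 mm, lying on the deck
- wrench: bystander: wrench, 170 mm, lying on the deck behind the track
- spare_rail: bystander: spare piece of track, 40 x 100 x 32 mm, origin under its centre, right of the straightedge
- screw_bin: bystander: orange bin of screws, 130 x 100 x 60 mm, origin under its centre
Not all that is in view belongs to the job. Of the things shaped like the part that bears straightedge_center, the aluminium one is meant.

How it is judged:
By the outcome, as a careful person would: the job done as asked, in the order asked, and still so for the second after the job is handed in, with the robot touching nothing.
It also fails if it takes over 64 s, if anything falls off the work surface, if the arm or the gripper's body presses on something with over 40 N, if the wrist force passes 120 N, or if a joint passes its speed limit or range.

## Working session

There is one attempt and no reset: what is moved stays moved. The work goes in short steps, Python scripts to look and compute and a tool call to move; the robot and the scene stay as the last step left them, time stands still between calls to the robot, and variables do not carry over. Pictures are saved under pics/ and viewed, and the job is handed in when it is done.

Besides the shell and the picture viewer there is one more tool, called as name(argument=value, ...), one argument or row to a line, values as JSON. play_rows: Moves the arm, as the interface text tells. Its arguments: {"type":"object","properties":{"moves":{"type":"array"},"force":{"type":"number"}},"required":["moves"]}

```bash
ls; mkdir -p pics
cat > h.py <<'E'
import numpy as np, cv2, json
from cell import robot, imaging
from scipy.spatial.transform import Rotation as Ro
def save(name,fn):
    p=imaging.camera_params(name); im=imaging.grab_frame(name)
    cv2.imwrite('pics/'+fn+'.png',im[:,:,::-1]); 
    json.dump({k:(np.array(v).tolist()) for k,v in p.items()},open('pics/'+fn+'.json','w'))
def par(fn): return {k:np.array(v) for k,v in json.load(open('pics/'+fn+'.json')).items()}
def ray(p,u,v):
    f=240/np.tan(np.radians(p['vfov'])/2); d=np.array([(u-p['cx'])/f,(v-p['cy'])/f,1.]); 
    return -p['R'].T@p['t'], p['R'].T@d
def at(p,u,v,z):
    c,d=ray(p,u,v); return c+d*(z-c[2])/d[2]
def proj(p,X):
    f=240/np.tan(np.radians(p['vfov'])/2); c=p['R']@np.array(X)+p['t']; return np.array([p['cx']+f*c[0]/c[2],p['cy']+f*c[1]/c[2]])
def crop(fn,x0,y0,x1,y1,s,out):
    im=cv2.imread('pics/'+fn+'.png')[y0:y1,x0:x1]; cv2.imwrite('pics/'+out+'.png',cv2.resize(im,None,fx=s,fy=s,interpolation=cv2.INTER_CUBIC))
def st():
    s=robot.get_state(); return s
E
python3 - <<'E'
from h import *
for n in ('scene','top','wrist'): save(n,n+'0')
s=st(); print({k:np.round(v,4).tolist() for k,v in s.items()}); print(robot.tcp_to_grasp)
for n in ('scene0','top0','wrist0'): 
  p=par(n);print(n,p['vfov'],p['cx'],p['cy'],(-p['R'].T@p['t']).round(3),p['R'].round(3).tolist())
E
```

```text
pics
{'clock': 0.15, 'joint_positions': [-1.3698, 0.0486, 0.0979, 1.622, 0.0, 1.443], 'dq': [-0.0006, -0.0009, 0.0061, 0.0001, -0.0014, -0.0006], 'tau': [0.0011, -33.9258, 32.0424, 0.0154, -0.0003, -0.0], 'tool_pos': [0.1694, -0.4964, 0.2304], 'eef_rot': [0.8133, -0.5818, -0.0007, -0.0006], 'wrist_force': [0.4603, 0.9747, -0.4165], 'wrist_torque': [-0.0621, 0.0741, 0.005], 'finger_gap': 0.0852}
0.0187
scene0 49.41491555072922 318.7004982799873 236.5116396664099 [1.351 0.129 0.928] [[-0.103, 0.995, 0.0], [0.714, 0.074, -0.697], [-0.693, -0.072, -0.718]]
top0 57.454356121120064 320.3581790374292 241.71320978917873 [0.339 0.063 1.047] [[0.023, -1.0, 0.017], [-0.986, -0.025, -0.166], [0.167, -0.013, -0.986]]
wrist0 62.618271470125926 321.91574476400336 238.9308189421167 [ 0.241 -0.472  0.372] [[0.323, -0.946, -0.002], [-0.904, -0.31, 0.293], [-0.278, -0.093, -0.956]]
```

View pics/scene0.png

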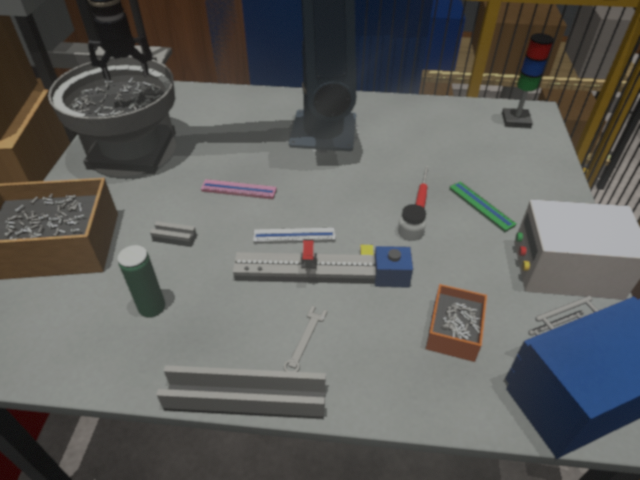

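View pics/top0.png

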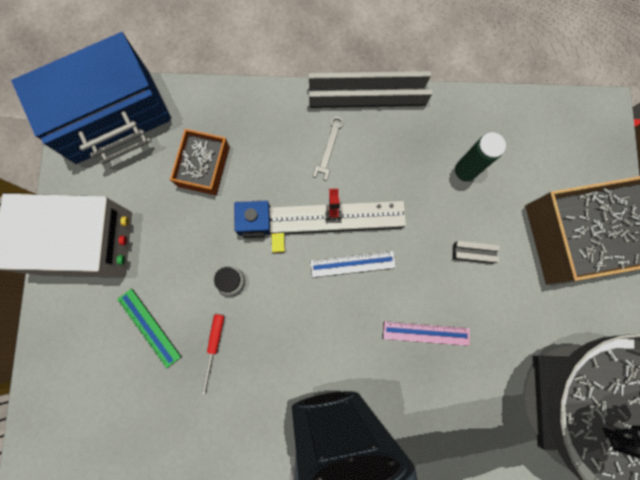

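View pics/wrist0.png

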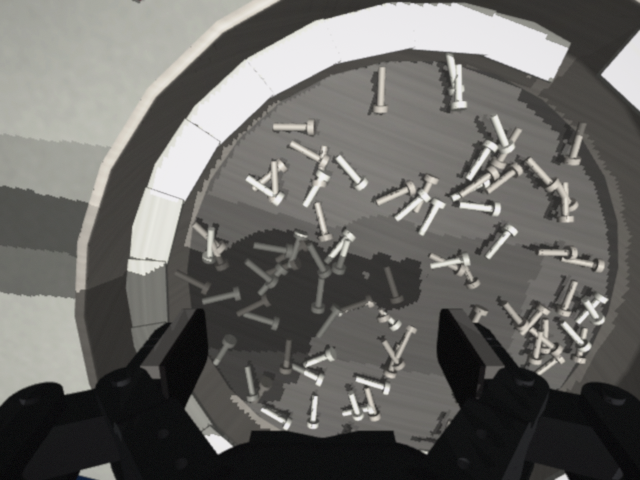

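The scene shows the track (about 235-410, 265), the aluminium bar at (293,235) with pink and green decoys beside it, and the raised red hold-down at (309,252). The gripper starts inside the bowl, so it has to lift out first. I'll enlarge the key area.

Run:
```python
from h import *
crop('top0',225,180,425,290,4,'top0c')
crop('scene0',225,215,425,295,4,'scene0c')
```

```text
(no output)
```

View pics/top0c.png

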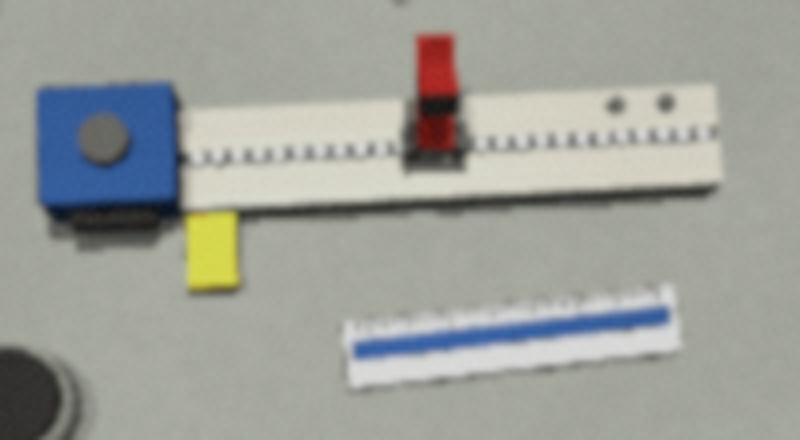

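View pics/scene0c.png

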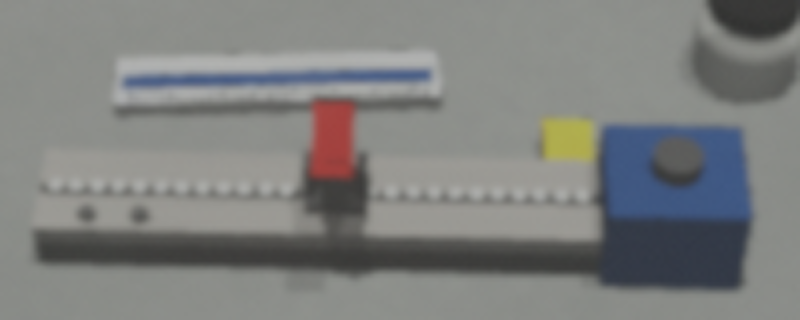

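Run:
```python
from h import *
p=par('top0')
def f(u,v,z): return (at(p,225+u/4,180+v/4,z)*1000).round(1)
for n,u,v,z in [('barLn',348,388,.012),('barLf',345,322,.012),('barRf',674,287,.012),('barRn',680,350,.012),('trackL',183,212,.032),('trackR',719,188,.032),('trackRback',716,85,.032),('stopR',238,290,.02),('stopL',189,292,.02),('stopRb',238,212,.02),('tipL',417,36,.105),('tipR',452,34,.105),('hingeL',405,165,.032),('hingeR',465,165,.032)]: print(n,f(u,v,z))
p=par('scene0')
def f(u,v,z): return (at(p,225+u/4,215+v/4,z)*1000).round(1)
print('scene')
for n,u,v,z in [('barRn',120,58,.012),('barLn',438,52,.012),('barLf',440,97,.012),('barRf',113,105,.012),('trRf',45,150,.032),('trLf',600,160,.032),('trRb',36,232,.032),('stopRn',541,120,.02),('stopLn',592,118,.02)]: print(n,f(u,v,z))
```

```text
barLn [428.5  67.1  12. ]
barLf [467.7  69.9  12. ]
barRf [ 493.7 -126.5   12. ]
barRn [ 455.9 -129.8   12. ]
trackL [528.  166.7  32. ]
trackR [ 550.7 -149.9   32. ]
trackRback [ 613.6 -148.7   32. ]
stopR [484.2 133.6  20. ]
stopL [482.3 162.4  20. ]
stopRb [531.1 135.3  20. ]
tipL [617.4  33.4 105. ]
tipR [619.1  13.9 105. ]
hingeL [559.7  36.7  32. ]
hingeR [560.7   1.1  32. ]
scene
barRn [ 459.2 -122.4   12. ]
barLn [433.5  73.2  12. ]
barLf [472.   77.6  12. ]
barRf [ 499.3 -119.    12. ]
trRf [ 557.6 -146.    32. ]
trLf [532.  174.9  32. ]
trRb [ 619.3 -137.8   32. ]
stopRn [492.4 139.6  20. ]
stopLn [487.6 169.8  20. ]
```

```bash
cat >> h.py <<'E'
def plan(x,y,z,yaw_deg,base=None):
    s=st(); R=Ro.from_quat(s['eef_rot']).as_matrix(); pos=np.array(s['tool_pos'])
    yaw=np.degrees(np.arctan2(R[1,0],R[0,0]))
    d=R.T@(np.array([x,y,z])-pos)
    print('pos',pos.round(4),'yaw',yaw.round(2),'F',np.round(s['wrist_force'],1),'gap',round(float(s['finger_gap']),4),'t',s['clock'],'tilt',R[:,2].round(4))
    print('delta tool mm',(d*1000).round(1),'roll',round((yaw-yaw_deg+180)%360-180,2), 'q',np.round(s['joint_positions'],3))
E
python3 -c "
from h import *
plan(.40,-.02,.40,4.2)"
```

```text
pos [ 0.1694 -0.4964  0.2304] yaw -71.16 F [ 0.5  1.  -0.4] gap 0.0852 t 0.15 tilt [-4.0e-04  1.8e-03 -1.0e+00]
delta tool mm [-376.7 -372.1 -168.8] roll -75.36 q [-1.37   0.049  0.098  1.622  0.     1.443]
```

play_rows(
  moves=[
    {"xyz":[0,0,-0.06],"roll":0,"grip":0.085},
    {"xyz":[0,0,-0.12],"roll":0,"grip":0.085},
    {"xyz":[0,0,-0.17],"roll":0,"grip":0.085},
    {"xyz":[0,0,-0.17],"roll":0,"grip":0.085},
  ],
)

```text
clock: 0.65
tool_pos: [0.1698, -0.498, 0.4065]
eef_rot: [0.813, -0.582, 0.003, 0.003]
wrist_force: [-0.1, -0.2, 0.7]
finger_gap: 0.0854
```

play_rows(
  moves=[
    {"xyz":[-0.038,-0.037,0],"roll":-8,"grip":0.085},
    {"xyz":[-0.076,-0.074,0],"roll":-16,"grip":0.085},
    {"xyz":[-0.114,-0.111,0],"roll":-24,"grip":0.085},
    {"xyz":[-0.152,-0.148,0],"roll":-32,"grip":0.085},
    {"xyz":[-0.19,-0.186,0],"roll":-40,"grip":0.085},
  ],
)

```text
clock: 1.27
tool_pos: [0.2845, -0.2553, 0.3999]
eef_rot: [0.964, -0.267, -0.001, -0.001]
wrist_force: [0.2, -0.1, -0.5]
finger_gap: 0.0848
```

```bash
python3 -c "
from h import *
plan(.43,-.05,.40,5)"
```

```text
pos [ 0.2845 -0.2553  0.3999] yaw -30.94 F [ 0.2 -0.1 -0.5] gap 0.0848 t 1.275 tilt [-0.001   0.0017 -1.    ]
delta tool mm [ 1.930e+01 -2.509e+02  1.000e-01] roll -35.94 q [-0.908 -0.194  0.221  1.988  0.     1.203]
```

play_rows(
  moves=[
    {"xyz":[0.004,-0.05,0],"roll":-7,"grip":0.085},
    {"xyz":[0.008,-0.1,0],"roll":-14,"grip":0.085},
    {"xyz":[0.012,-0.15,0],"roll":-21,"grip":0.085},
    {"xyz":[0.016,-0.2,0],"roll":-28,"grip":0.085},
    {"xyz":[0.019,-0.25,0],"roll":-36,"grip":0.085},
  ],
)

```text
clock: 1.9
tool_pos: [0.4303, -0.0513, 0.3999]
eef_rot: [0.999, 0.045, -0.001, -0.0]
wrist_force: [0.9, 0.1, 0.1]
finger_gap: 0.0851
```

play_rows(
  moves=[
    {"xyz":[0,0,0],"roll":0,"grip":0.085},
    {"xyz":[0,0,0],"roll":0,"grip":0.085},
  ],
)

```text
clock: 2.15
tool_pos: [0.4294, -0.053, 0.4003]
eef_rot: [0.999, 0.042, -0.001, -0.0]
wrist_force: [-0.5, -0.5, 0.4]
finger_gap: 0.0852
```

```bash
python3 -c "
from h import *
plan(.43,-.05,.40,5)
save('wrist','w1')
save('top','t1')"
```

```text
pos [ 0.4294 -0.053   0.4003] yaw 4.83 F [-0.5 -0.5  0.4] gap 0.0852 t 2.15 tilt [-0.0023 -0.     -1.    ]
delta tool mm [ 0.9 -2.9  0.3] roll -0.17 q [-2.780e-01 -6.800e-02  3.330e-01  1.975e+00 -1.000e-03  1.209e+00]
```

View pics/w1.png

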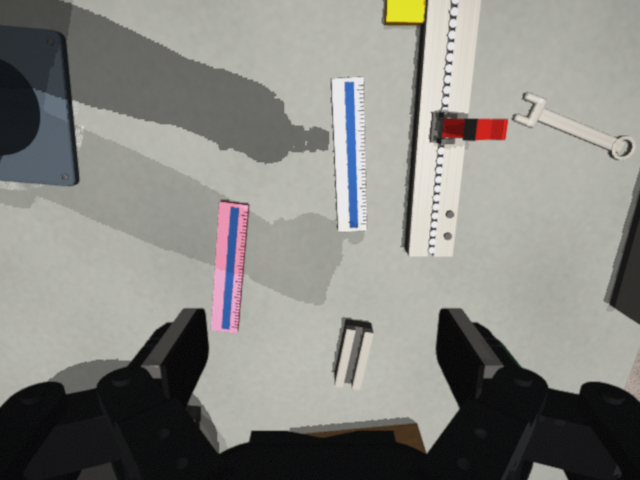

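The wrist view is sharp: bar at (332-367, 77-231), track front edge from (424,25) to (408,255), stop at (405,12), hold-down at (470,128). I'll enlarge it to measure.

Run:
```python
from h import *
crop('w1',320,0,520,130,4,'w1a'); crop('w1',320,130,520,260,4,'w1b')
```

```text
(no output)
```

View pics/w1a.png

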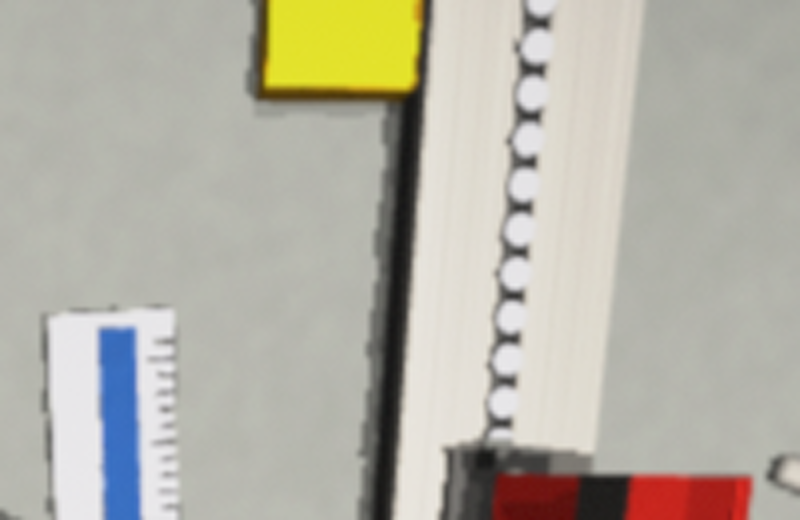

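View pics/w1b.png

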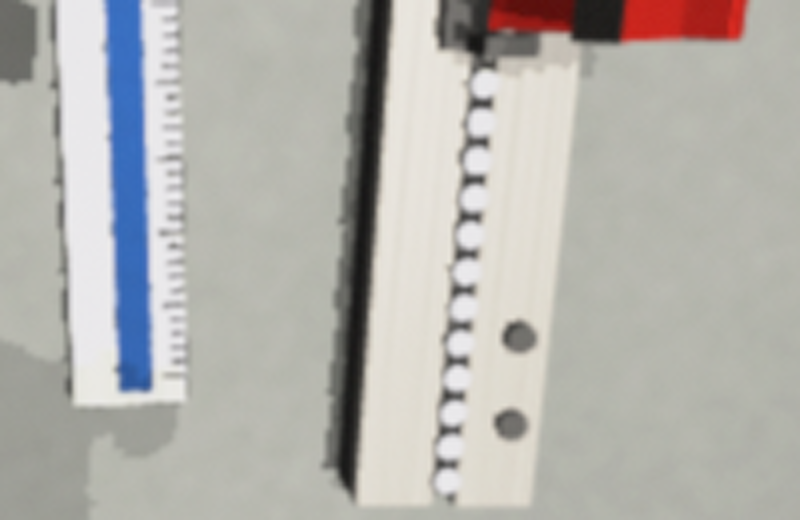

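```bash
cat > m.py <<'E'
from h import *
p=par('w1')
A=lambda u,v,z: at(p,320+u/4,v/4,z)*1000
B=lambda u,v,z: at(p,320+u/4,130+v/4,z)*1000
bar=[A(48,316,.012),A(174,310,.012),B(185,401,.012),B(75,405,.012)]
for b in bar: print('bar',b.round(1))
c=sum(bar)/4; d=(bar[0]+bar[1]-bar[2]-bar[3])/2; print('c',c.round(1),'len',np.linalg.norm(d).round(1),'normal yaw',np.degrees(np.arctan2(-d[0],d[1])).round(2), 'w',np.linalg.norm(bar[0]-bar[1]))
t1,t2,t3,t4=A(430,18,.032),A(397,510,.032),B(357,505,.032),B(530,505,.032)
print('track',t1.round(1),t2.round(1),t3.round(1),t4.round(1)); d=t1-t3; yaw=np.arctan2(-d[0],d[1]); print('yaw',np.degrees(yaw), 'depth',np.linalg.norm(t4-t3))
s1,s2=A(263,90,.02),A(416,90,.02); print('stop',s1.round(1),s2.round(1))
print('red',A(750,478,.105).round(1),B(742,40,.105).round(1),'hingebase',A(445,445,.035).round(1),B(440,45,.035).round(1))
n=np.array([np.cos(yaw),np.sin(yaw)]); y=np.array([-n[1],n[0]])
# origin from right end y=-160, and from stop 130
o1=t3[:2]+160*y; print('origin from right end',o1.round(1)); 
sm=s1[:2]; k=130-(sm-o1)@y; print('stop y in track from o1',(sm-o1)@y,(s2[:2]-o1)@y, 'x',(sm-o1)@n,(s2[:2]-o1)@n)
print('target',o1-20*n+30*y, 'red y',(A(750,478,.105)[:2]-o1)@y,(B(742,40,.105)[:2]-o1)@y)
E
python3 m.py
```

```text
bar [431.4  69.   12. ]
bar [470.4  74.1  12. ]
bar [ 497.1 -122.3   12. ]
bar [ 459. -127.   12.]
c [464.4 -26.6  12. ] len 198.1 normal yaw 7.87 w 39.31189874753245
track [532.5 155.3  32. ] [544.3  20.6  32. ] [ 557.3 -148.6   32. ] [ 616.3 -143.6   32. ]
yaw 4.663676806695231 depth 59.19808269113183
stop [488.9 135.6  20. ] [534.  139.4  20. ]
red [618.8  36.8 105. ] [621.3  15.9 105. ] hingebase [555.2  40.8  35. ] [559.6   5.4  35. ]
origin from right end [544.3  10.8]
stop y in track from o1 128.89757435017566 129.03088703594145 x -45.02725178931659 0.21585605092608187
target [521.90281963  39.10131559] red y 19.831903866458408 -1.242746740523972
```

```bash
python3 -c "
from h import *
plan(.4645,-.0265,.06,7.9)"
```

```text
pos [ 0.4292 -0.0538  0.401 ] yaw 4.71 F [-0.6  0.3  0.1] gap 0.0851 t 2.25 tilt [-9.e-04 -2.e-04 -1.e+00]
delta tool mm [ 37.7 -24.3 341. ] roll -3.19 q [-0.28  -0.069  0.334  1.975 -0.     1.209]
```

play_rows(
  moves=[
    {"xyz":[0.02,-0.012,0.05],"roll":-1.5,"grip":0.07},
    {"xyz":[0.037,-0.024,0.1],"roll":-3.2,"grip":0.07},
    {"xyz":[0.037,-0.024,0.16],"roll":-3.2,"grip":0.07},
    {"xyz":[0.037,-0.024,0.22],"roll":-3.2,"grip":0.07},
    {"xyz":[0.037,-0.024,0.28],"roll":-3.2,"grip":0.07},
  ],
)

```text
clock: 2.88
tool_pos: [0.4642, -0.0273, 0.1196]
eef_rot: [0.998, 0.068, 0.001, 0.0]
wrist_force: [0.7, -0.6, 0.4]
finger_gap: 0.0703
```

play_rows(
  moves=[
    {"xyz":[0,0,0],"roll":0,"grip":0.07},
    {"xyz":[0,0,0],"roll":0,"grip":0.07},
  ],
)

```text
clock: 3.12
tool_pos: [0.4661, -0.0271, 0.1239]
eef_rot: [0.998, 0.069, 0.002, 0.001]
wrist_force: [0.3, 0.7, 1.2]
finger_gap: 0.0704
```

```bash
python3 -c "
from h import *
plan(.4645,-.0265,.02,7.9)
save('wrist','w2')
plan(.4645,-.0265,.02,7.9)"
```

```text
pos [ 0.4661 -0.0271  0.1239] yaw 7.93 F [0.3 0.7 1.2] gap 0.0704 t 3.125 tilt [ 4.e-03 -9.e-04 -1.e+00]
delta tool mm [ -1.9  -1.  103.9] roll 0.03 q [-0.202 -0.105 -0.264  1.408 -0.     1.231]
pos [ 0.4678 -0.0272  0.1258] yaw 7.95 F [0.2 0.1 0.6] gap 0.0701 t 3.175 tilt [ 0.0079 -0.0017 -1.    ]
delta tool mm [ -4.   -1.5 105.7] roll 0.05 q [-0.201 -0.106 -0.261  1.408 -0.     1.231]
```

View pics/w2.png

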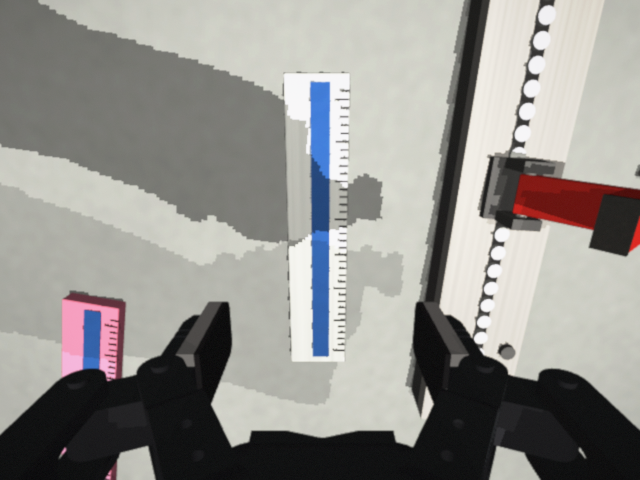

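play_rows(
  moves=[
    {"xyz":[0,0,0.02],"roll":0,"grip":0.07},
    {"xyz":[0,0,0.04],"roll":0,"grip":0.07},
    {"xyz":[0,0,0.06],"roll":0,"grip":0.07},
    {"xyz":[0,0,0.06],"roll":0,"grip":0.07},
  ],
)

```text
clock: 3.68
tool_pos: [0.4674, -0.0266, 0.0645]
eef_rot: [0.998, 0.07, 0.003, 0.001]
wrist_force: [0.8, 0.4, 0.7]
finger_gap: 0.0699
```

```bash
python3 -c "
from h import *
plan(.4645,-.0265,.001,7.9)
plan(.4645,-.0265,.001,7.9)"
```

```text
pos [ 0.4674 -0.0266  0.0645] yaw 8.02 F [0.8 0.4 0.7] gap 0.0699 t 3.675 tilt [ 0.0052 -0.0011 -1.    ]
delta tool mm [-3.2 -0.6 63.5] roll 0.12 q [-0.2   -0.076 -0.356  1.285 -0.     1.231]
pos [ 0.4674 -0.0266  0.0645] yaw 8.02 F [0.8 0.4 0.7] gap 0.0699 t 3.675 tilt [ 0.0052 -0.0011 -1.    ]
delta tool mm [-3.2 -0.6 63.5] roll 0.12 q [-0.2   -0.076 -0.356  1.285 -0.     1.231]
```

play_rows(
  moves=[
    {"xyz":[-0.002,0,0.015],"roll":0,"grip":0.07},
    {"xyz":[-0.002,0,0.03],"roll":0,"grip":0.07},
    {"xyz":[-0.002,0,0.045],"roll":0,"grip":0.07},
    {"xyz":[-0.002,0,0.05],"roll":0,"grip":0.07},
    {"xyz":[-0.002,0,0.05],"roll":0,"grip":0.07},
  ],
)

```text
clock: 4.3
tool_pos: [0.4619, -0.026, 0.0104]
eef_rot: [0.998, 0.07, -0.001, -0.0]
wrist_force: [0.6, 0.2, -0.6]
finger_gap: 0.0694
```

play_rows(
  moves=[
    {"xyz":[0,0,0],"roll":0,"grip":0.07},
    {"xyz":[0,0,0],"roll":0,"grip":0.07},
  ],
)

```text
clock: 4.55
tool_pos: [0.4632, -0.0262, 0.0119]
eef_rot: [0.998, 0.07, 0.001, 0.0]
wrist_force: [-0.1, -0.4, -0.0]
finger_gap: 0.0702
```

```bash
python3 -c "
from h import *
plan(.4645,-.0265,.001,7.9)
save('wrist','w3')
plan(.4645,-.0265,.001,7.9)"
```

```text
pos [ 0.4632 -0.0262  0.0119] yaw 8.04 F [-0.1 -0.4 -0. ] gap 0.0702 t 4.55 tilt [ 1.2e-03 -2.0e-04 -1.0e+00]
delta tool mm [ 1.2  0.4 10.9] roll 0.14 q [-0.201 -0.041 -0.432  1.179  0.     1.229]
pos [ 0.4632 -0.0262  0.0119] yaw 8.04 F [-0.4  0.6  0.3] gap 0.0698 t 4.6 tilt [ 1.1e-03 -2.0e-04 -1.0e+00]
delta tool mm [ 1.2  0.4 10.9] roll 0.14 q [-0.201 -0.041 -0.432  1.179  0.     1.229]
```

View pics/w3.png

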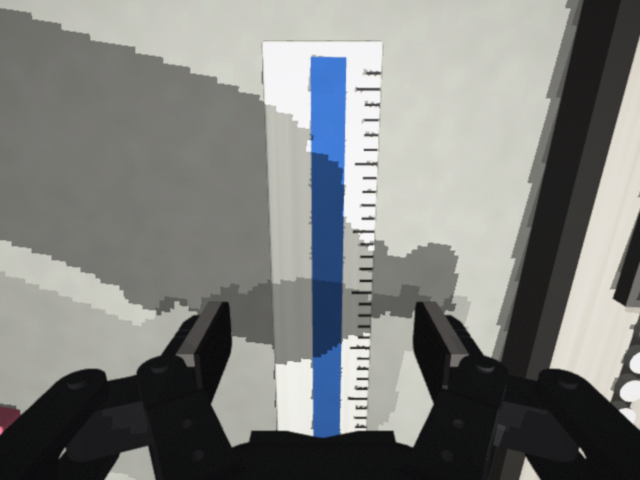

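The fingers straddle the bar symmetrically (inner pads at x≈225 and 415, bar at 270-375). Now lower and close.

play_rows(
  moves=[
    {"xyz":[0.0,0,0.005],"roll":0,"grip":0.06},
    {"xyz":[0.0,0,0.009],"roll":0,"grip":0.055},
    {"xyz":[0.0,0,0.009],"roll":0,"grip":0.045},
    {"xyz":[0.0,0,0.009],"roll":0,"grip":0.036},
    {"xyz":[0.0,0,0.009],"roll":0,"grip":0.036},
  ],
  force=25,
)

```text
clock: 5.22
tool_pos: [0.4631, -0.0261, 0.0022]
eef_rot: [0.998, 0.07, 0.0, -0.0]
wrist_force: [1.5, 0.7, -2.3]
finger_gap: 0.039
```

play_rows(
  moves=[
    {"xyz":[0,0,0],"roll":0,"grip":0.036},
    {"xyz":[0,0,0],"roll":0,"grip":0.036},
  ],
)

```text
clock: 5.48
tool_pos: [0.4628, -0.0261, 0.0022]
eef_rot: [0.998, 0.07, 0.0, -0.0]
wrist_force: [1.1, -0.1, -3.6]
finger_gap: 0.0393
```

```bash
python3 -c "
from h import *
n=np.radians(4.66);a=np.array([np.cos(n),np.sin(n)]);b=np.array([-a[1],a[0]]);t=np.array([.5448,.011])-.066*a+.026*b
print(t)
plan(t[0],t[1],.003,4.66)
save('wrist','w4')"
```

```text
[0.47690586 0.03155203]
pos [ 0.4628 -0.0261  0.0022] yaw 8.04 F [ 1.1 -0.1 -3.6] gap 0.0393 t 5.475 tilt [ 2.e-04  1.e-04 -1.e+00]
delta tool mm [ 22.1 -55.1  -0.8] roll 3.38 q [-0.201 -0.032 -0.443  1.159  0.     1.229]
```

View pics/w4.png

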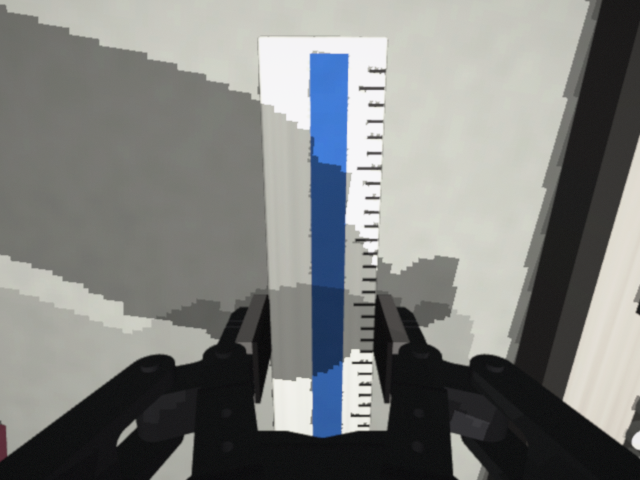

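play_rows(
  moves=[
    {"xyz":[0,0,0.001],"roll":0,"grip":0.036},
    {"xyz":[0.003,-0.008,0.001],"roll":0.7,"grip":0.036},
    {"xyz":[0.007,-0.018,0.001],"roll":1.4,"grip":0.036},
    {"xyz":[0.011,-0.028,0.001],"roll":2,"grip":0.036},
    {"xyz":[0.0145,-0.036,0.001],"roll":2.6,"grip":0.036},
  ],
)

```text
clock: 6.15
tool_pos: [0.4721, 0.0094, 0.0022]
eef_rot: [0.999, 0.047, -0.0, 0.003]
wrist_force: [0.0, -5.9, 2.8]
finger_gap: 0.0391
```

```bash
python3 -c "
from h import *
plan(.4769,.0316,.001,4.66)"
```

```text
pos [0.4721 0.0094 0.0022] yaw 5.34 F [ 0.  -5.9  2.8] gap 0.0391 t 6.15 tilt [-3.0e-04 -6.2e-03 -1.0e+00]
delta tool mm [  6.9 -21.7   1.1] roll 0.68 q [-0.118 -0.008 -0.421  1.158 -0.006  1.359]
```

play_rows(
  moves=[
    {"xyz":[0.003,-0.007,0],"roll":0.4,"grip":0.036},
    {"xyz":[0.0055,-0.014,0],"roll":0.8,"grip":0.036},
    {"xyz":[0.007,-0.019,0],"roll":0.8,"grip":0.036},
    {"xyz":[0.007,-0.019,0],"roll":0.8,"grip":0.036},
  ],
)

```text
clock: 6.65
tool_pos: [0.4775, 0.0295, 0.0022]
eef_rot: [0.999, 0.04, 0.0, 0.002]
wrist_force: [-1.5, -5.0, 4.9]
finger_gap: 0.0395
```

```bash
python3 -c "
from h import *
plan(.4769,.0316,.001,4.66)
save('wrist','w5');save('top','t5')
crop('t5',225,180,425,290,4,'t5c')"
```

```text
pos [0.4775 0.0295 0.0022] yaw 4.59 F [-1.5 -5.   4.9] gap 0.0395 t 6.65 tilt [ 5.0e-04 -4.3e-03 -1.0e+00]
delta tool mm [-0.5 -2.1  1.2] roll -0.07 q [-0.076  0.007 -0.405  1.158 -0.004  1.415]
```

View pics/w5.png

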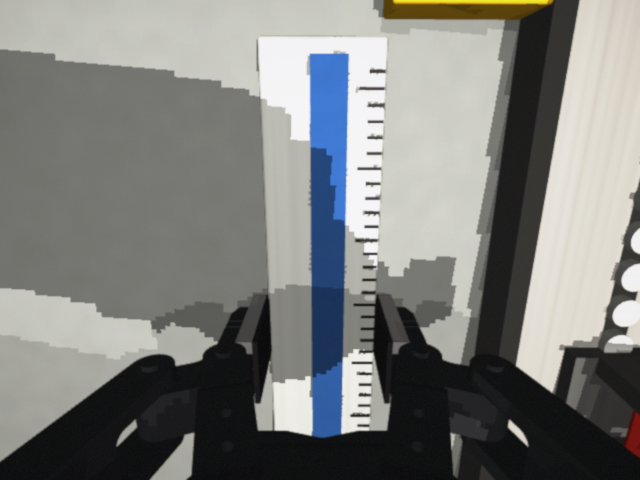

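View pics/t5c.png

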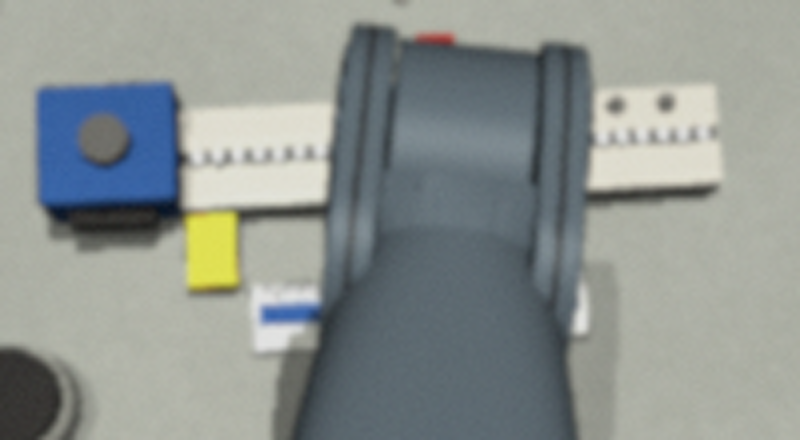

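```bash
cat >> h.py <<'E'
N=np.radians(4.66);O=np.array([.5448,.011])
def tr(X):
    d=np.array(X)[:2]-O; return (np.array([d[0]*np.cos(N)+d[1]*np.sin(N),-d[0]*np.sin(N)+d[1]*np.cos(N)])*1000).round(1)
def w(x,y):
    return O+(np.array([x*np.cos(N)-y*np.sin(N),x*np.sin(N)+y*np.cos(N)]))/1000
E
python3 - <<'E'
from h import *
p=par('w5')
for n,u,v,z in [('barLn',259,38,.012),('barLf',387,38,.012),('barnear',272,340,.012),('stopnear',385,17,.0),('stopneartop',385,3,.02),('trackbot',515,200,.0),('trtop',568,60,.032),('trtop2',537,280,.032)]: print(n,tr(at(p,u,v,z)))
print(tr(st()['tool_pos']))
E
```

```text
barLn [-84.1 122.3]
barLf [-45.6 122.3]
barnear [-84.2  19. ]
stopnear [-44.8 130.5]
stopneartop [-47.8 129.7]
trackbot [ 6.  70.3]
trtop [ -1.5 113.7]
trtop2 [ 0.4 52.1]
[-65.6  23.9]
```

play_rows(
  moves=[
    {"xyz":[0.004,-0.002,0],"roll":0,"grip":0.036},
    {"xyz":[0.01,-0.003,0],"roll":0,"grip":0.036},
    {"xyz":[0.01,-0.005,0],"roll":0,"grip":0.036},
    {"xyz":[0.01,-0.006,0],"roll":0,"grip":0.036},
    {"xyz":[0.01,-0.006,0],"roll":0,"grip":0.036},
  ],
)

```text
clock: 7.38
tool_pos: [0.4854, 0.0354, 0.0022]
eef_rot: [0.999, 0.04, -0.001, 0.003]
wrist_force: [-4.5, -8.1, 8.3]
finger_gap: 0.0392
```

```bash
python3 -c "
from h import *
plan(.4769,.0316,.001,4.66);print(tr(st()['tool_pos']))
save('wrist','w6')"
```

```text
pos [0.4854 0.0354 0.0022] yaw 4.54 F [-4.5 -8.1  8.3] gap 0.0392 t 7.375 tilt [-0.0027 -0.0057 -1.    ]
delta tool mm [-8.7  3.1  1.2] roll -0.12 q [-0.061  0.032 -0.38   1.161 -0.006  1.43 ]
[-57.3  29.2]
```

View pics/w6.png

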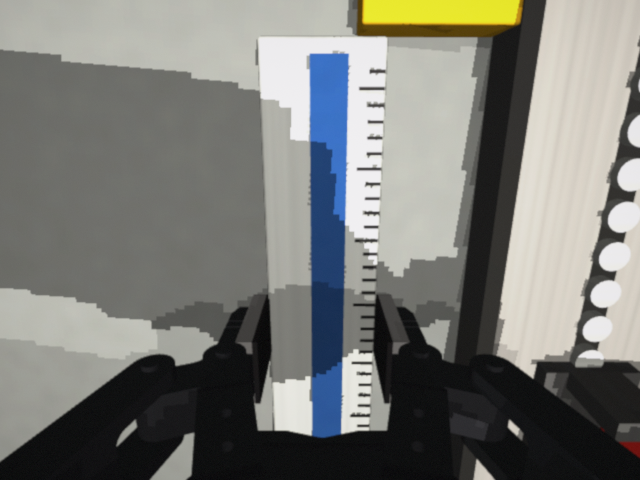

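play_rows(
  moves=[
    {"xyz":[0.0,-0.001,-0.0005],"roll":0,"grip":0.036},
    {"xyz":[0.0,-0.002,-0.0005],"roll":0,"grip":0.036},
    {"xyz":[0.0,-0.003,-0.0005],"roll":0,"grip":0.036},
    {"xyz":[0.0,-0.003,-0.0005],"roll":0,"grip":0.036},
  ],
)

```text
clock: 7.92
tool_pos: [0.4859, 0.037, 0.0022]
eef_rot: [0.999, 0.039, -0.001, 0.004]
wrist_force: [-2.6, -10.6, 3.4]
finger_gap: 0.0389
```

```bash
python3 -c "
from h import *
plan(.4769,.0316,.001,4.66);print(tr(st()['tool_pos']))
save('wrist','w7'); crop('w7',240,0,540,120,2.6,'w7c')"
```

```text
pos [0.4859 0.037  0.0022] yaw 4.51 F [ -2.6 -10.6   3.4] gap 0.0389 t 7.925 tilt [-0.0013 -0.009  -1.    ]
delta tool mm [-9.4  4.7  1.3] roll -0.15 q [-0.056  0.032 -0.379  1.16  -0.009  1.436]
[-56.6  30.7]
```

View pics/w7c.png

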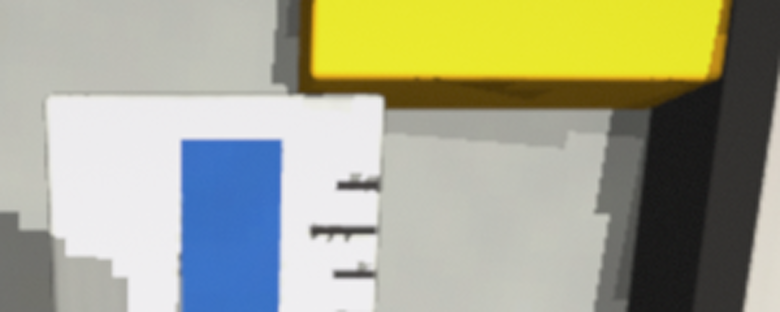

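play_rows(
  moves=[
    {"xyz":[0,-0.001,0],"roll":0,"grip":0.036},
    {"xyz":[0,-0.001,0],"roll":0,"grip":0.045},
    {"xyz":[0,-0.001,0],"roll":0,"grip":0.06},
    {"xyz":[0,-0.001,0],"roll":0,"grip":0.06},
    {"xyz":[0,0,-0.01],"roll":0,"grip":0.06},
  ],
)

```text
clock: 8.6
tool_pos: [0.4852, 0.0413, 0.0111]
eef_rot: [0.999, 0.041, -0.001, -0.0]
wrist_force: [0.4, 0.0, 0.8]
finger_gap: 0.0597
```

play_rows(
  moves=[
    {"xyz":[0,0,-0.02],"roll":0,"grip":0.06},
    {"xyz":[0,0,-0.04],"roll":0,"grip":0.06},
    {"xyz":[-0.02,0,-0.04],"roll":0,"grip":0.03},
    {"xyz":[-0.035,0.002,-0.04],"roll":0,"grip":0},
    {"xyz":[-0.035,0.002,-0.04],"roll":0,"grip":0},
  ],
)

```text
clock: 9.22
tool_pos: [0.4514, 0.0362, 0.0524]
eef_rot: [0.999, 0.04, 0.0, -0.0]
wrist_force: [0.1, 0.9, 0.3]
finger_gap: 0.0056
```

```bash
python3 -c "
from h import *
t=w(-64,29)
plan(t[0],t[1],.004,4.66);print(tr(st()['tool_pos']))
save('wrist','w8')"
```

```text
pos [0.4514 0.0362 0.0524] yaw 4.64 F [0.1 0.9 0.3] gap 0.0056 t 9.225 tilt [ 7.e-04  2.e-04 -1.e+00]
delta tool mm [27.   3.7 48.5] roll -0.02 q [-0.068 -0.103 -0.407  1.267  0.     1.421]
[-91.   32.7]
```

View pics/w8.png

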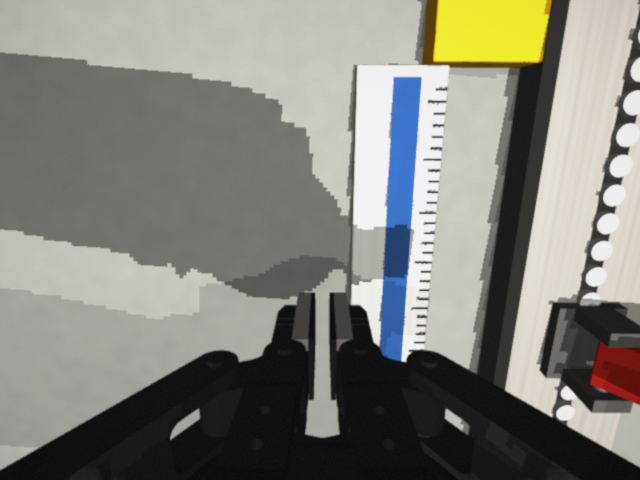

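play_rows(
  moves=[
    {"xyz":[-0.008,0.002,0.01],"roll":0,"grip":0},
    {"xyz":[-0.008,0.002,0.025],"roll":0,"grip":0},
    {"xyz":[-0.008,0.002,0.04],"roll":0,"grip":0},
    {"xyz":[-0.008,0.002,0.048],"roll":0,"grip":0},
    {"xyz":[-0.008,0.002,0.048],"roll":0,"grip":0},
  ],
)

```text
clock: 9.9
tool_pos: [0.4429, 0.0336, 0.0025]
eef_rot: [0.999, 0.04, -0.001, -0.0]
wrist_force: [0.8, 0.8, 1.1]
finger_gap: -0.0001
```

play_rows(
  moves=[
    {"xyz":[0.004,0,0],"roll":0,"grip":0},
    {"xyz":[0.008,0,0],"roll":0,"grip":0},
    {"xyz":[0.014,0,0],"roll":0,"grip":0},
    {"xyz":[0.02,0,0],"roll":0,"grip":0},
    {"xyz":[0.026,0,0],"roll":0,"grip":0},
  ],
)

```text
clock: 10.52
tool_pos: [0.4652, 0.0348, 0.0041]
eef_rot: [0.999, 0.04, -0.005, 0.001]
wrist_force: [-12.8, -2.9, 12.3]
finger_gap: 0.0002
```

```bash
python3 -c "
from h import *
t=w(-54.5,29)
plan(t[0],t[1],.004,4.66);print(tr(st()['tool_pos']))
save('wrist','w9')"
```

```text
pos [0.4652 0.0348 0.0041] yaw 4.62 F [-12.8  -2.9  12.3] gap 0.0002 t 10.525 tilt [-0.0105 -0.0023 -0.9999]
delta tool mm [22.9  1.2 -0.1] roll -0.04 q [-0.067 -0.013 -0.422  1.173 -0.003  1.423]
[-77.4  30.2]
```

View pics/w9.png

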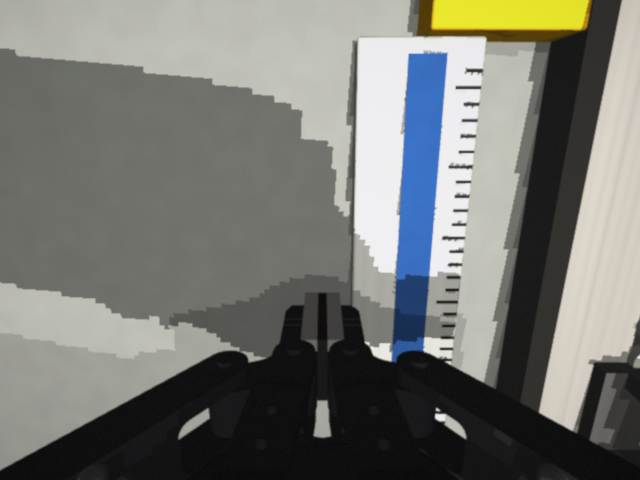

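Run:
```python
from h import *
for f,L in [('w8',[(357,66,.012),(449,66,.012),(352,215,.012),(352,340,.012),(352,160,.0)]),('w9',[(357,38,.012),(486,38,.012),(352,215,.012),(352,150,.0),(420,38,.0),(549,2,.032)])]:
  p=par(f)
  for u,v,z in L: print(f,u,v,tr(at(p,u,v,z)))
  print(proj(p,np.r_[w(0,100),.0]),proj(p,np.r_[w(0,100),.032]))
crop('w9',280,250,460,400,4,'w9c')
```

```text
w8 357 66 [-75.8 129.1]
w8 449 66 [-36.7 129.1]
w8 352 215 [-76.4  64.1]
w8 352 340 [-74.9  -3.1]
w8 352 160 [-76.1  88.5]
[512.49138363 135.4431151 ] [549.70506861 138.93587439]
w9 357 38 [-66.2 128.9]
w9 486 38 [-27.  128.8]
w9 352 215 [-66.5  73.4]
w9 352 150 [-66.2  94.5]
w9 420 38 [-44.4 130.9]
w9 549 2 [-19.4 133.6]
[539.23487867 134.2880064 ] [598.88953914 139.18142169]
```

View pics/w9c.png

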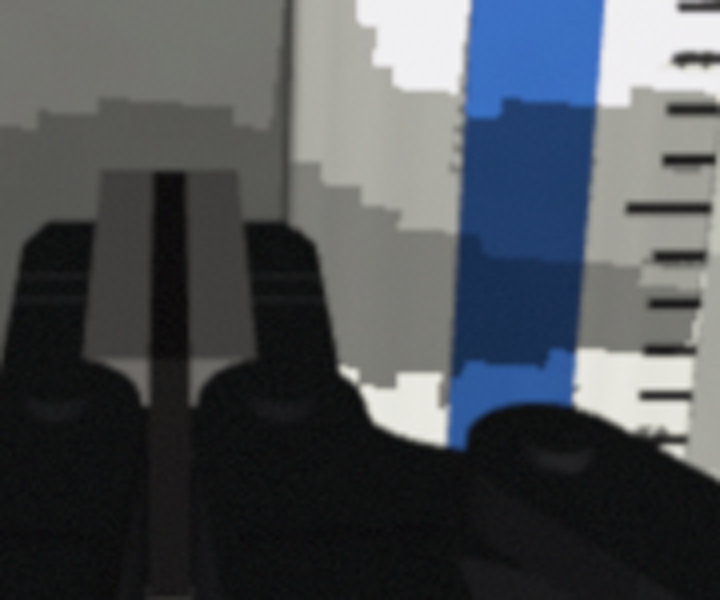

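play_rows(
  moves=[
    {"xyz":[0.005,0,-0.001],"roll":0,"grip":0},
    {"xyz":[0.01,0,-0.001],"roll":0,"grip":0},
    {"xyz":[0.015,0,-0.001],"roll":0,"grip":0},
    {"xyz":[0.019,0,-0.001],"roll":0,"grip":0},
    {"xyz":[0.022,0,-0.001],"roll":0,"grip":0},
  ],
)

```text
clock: 11.2
tool_pos: [0.4851, 0.0351, 0.005]
eef_rot: [0.999, 0.04, -0.007, 0.002]
wrist_force: [-16.8, -3.9, 22.3]
finger_gap: 0.0001
```

```bash
python3 -c "
from h import *
t=w(-51,29)
plan(t[0],t[1],.004,4.66);print(tr(st()['tool_pos']))
save('wrist','w10')"
```

```text
pos [0.4851 0.0351 0.005 ] yaw 4.56 F [-16.8  -3.9  22.3] gap 0.0001 t 11.2 tilt [-0.0146 -0.0054 -0.9999]
delta tool mm [ 6.6 -0.2  0.9] roll -0.1 q [-0.062  0.042 -0.364  1.179 -0.006  1.429]
[-57.5  28.8]
```

View pics/w10.png

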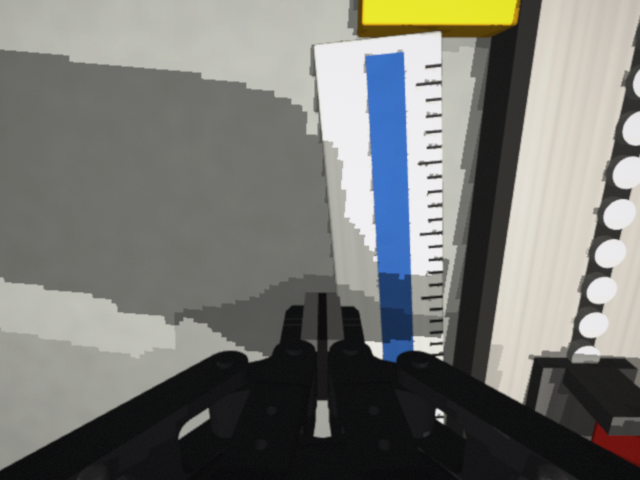

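play_rows(
  moves=[
    {"xyz":[-0.02,0,0],"roll":0,"grip":0},
    {"xyz":[-0.04,0,0],"roll":0,"grip":0},
    {"xyz":[-0.05,0,-0.03],"roll":0,"grip":0.04},
    {"xyz":[-0.05,0,-0.06],"roll":-8,"grip":0.085},
    {"xyz":[-0.05,0,-0.06],"roll":-18,"grip":0.085},
  ],
)

```text
clock: 11.88
tool_pos: [0.4452, 0.0331, 0.0685]
eef_rot: [0.98, 0.199, 0.004, 0.001]
wrist_force: [-0.1, -0.4, -0.8]
finger_gap: 0.0542
```

play_rows(
  moves=[
    {"xyz":[0,0,0],"roll":-10,"grip":0.085},
    {"xyz":[0,0,0],"roll":-20,"grip":0.085},
    {"xyz":[0,0,0],"roll":-30,"grip":0.085},
    {"xyz":[0,0,0],"roll":-40,"grip":0.085},
    {"xyz":[0,0,0],"roll":-50,"grip":0.085},
  ],
)

```text
clock: 12.5
tool_pos: [0.4427, 0.0333, 0.0653]
eef_rot: [0.804, 0.595, 0.001, 0.0]
wrist_force: [0.1, -0.2, -0.7]
finger_gap: 0.085
```

play_rows(
  moves=[
    {"xyz":[0,0,0],"roll":-10,"grip":0.085},
    {"xyz":[0,0,0],"roll":-20,"grip":0.085},
    {"xyz":[0,0,0],"roll":-22,"grip":0.085},
    {"xyz":[0,0,0],"roll":-22,"grip":0.085},
  ],
)

```text
clock: 13.0
tool_pos: [0.4423, 0.0333, 0.0651]
eef_rot: [0.679, 0.734, 0.0, 0.0]
wrist_force: [-0.2, 0.2, -0.2]
finger_gap: 0.0852
```

```bash
python3 -c "
from h import *
t=w(-95,30)
plan(t[0],t[1],.004,94.66);print(tr(st()['tool_pos']))
save('wrist','w11')"
```

```text
pos [0.4423 0.0333 0.0651] yaw 94.52 F [-0.2  0.2 -0.2] gap 0.0852 t 13.0 tilt [ 6.e-04 -0.e+00 -1.e+00]
delta tool mm [-0.5  5.3 61.1] roll -0.14 q [-0.076 -0.137 -0.411  1.296  0.    -0.155]
[-100.4   30.5]
```

View pics/w11.png

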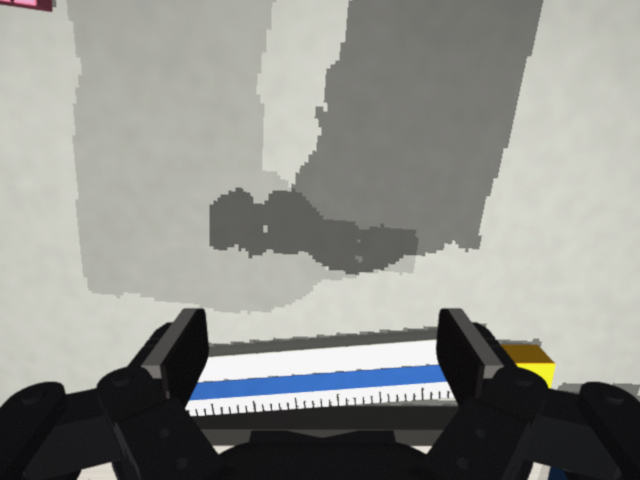

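Run:
```python
from h import *
p=par('w11')
for u,v,z in [(215,347,.012),(435,331,.012),(210,415,.012),(440,400,.012)]: print(tr(at(p,u,v,z)))
save('top','t11');crop('t11',225,180,425,290,4,'t11c')
```

```text
[-51.7 -29.4]
[-61.6  93.7]
[ -5.2 -36.2]
[-15.6 100.5]
```

View pics/t11c.png

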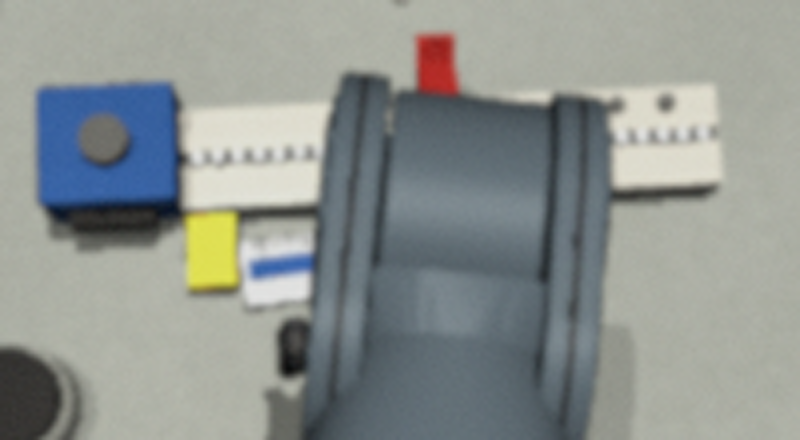

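play_rows(
  moves=[
    {"xyz":[0,0.0,0.02],"roll":0,"grip":0.085},
    {"xyz":[0,0.0,0.04],"roll":0,"grip":0.085},
    {"xyz":[0,0.0,0.06],"roll":0,"grip":0.085},
    {"xyz":[0,0.0,0.074],"roll":0,"grip":0.085},
    {"xyz":[0,0.0,0.074],"roll":0,"grip":0.085},
  ],
)

```text
clock: 13.72
tool_pos: [0.4406, 0.0334, -0.0104]
eef_rot: [0.678, 0.735, -0.001, -0.001]
wrist_force: [0.5, 0.3, -0.5]
finger_gap: 0.0852
```

play_rows(
  moves=[
    {"xyz":[0,0.005,0],"roll":0,"grip":0.085},
    {"xyz":[0,0.01,0],"roll":0,"grip":0.085},
    {"xyz":[0,0.015,0],"roll":0,"grip":0.085},
    {"xyz":[0,0.02,0],"roll":0,"grip":0.085},
    {"xyz":[0,0.025,0],"roll":0,"grip":0.085},
  ],
)

```text
clock: 14.35
tool_pos: [0.4673, 0.0353, -0.0091]
eef_rot: [0.678, 0.735, 0.0, 0.0]
wrist_force: [0.4, -0.1, 0.2]
finger_gap: 0.085
```

```bash
python3 -c "
from h import *
t=w(-51,30)
plan(t[0],t[1],-.009,94.66);print(tr(st()['tool_pos']))
save('wrist','w12')"
```

```text
pos [ 0.4673  0.0353 -0.0091] yaw 94.64 F [ 0.4 -0.1  0.2] gap 0.085 t 14.35 tilt [ 2.e-04 -0.e+00 -1.e+00]
delta tool mm [-0.5 24.3 -0.1] roll -0.02 q [-0.068 -0.006 -0.443  1.134 -0.    -0.149]
[-75.3  30.5]
```

View pics/w12.png

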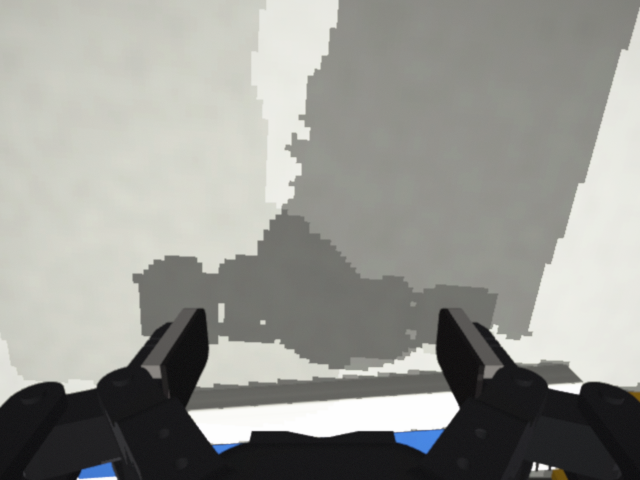

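play_rows(
  moves=[
    {"xyz":[0,0.004,0],"roll":0,"grip":0.085},
    {"xyz":[0,0.008,0],"roll":0,"grip":0.085},
    {"xyz":[0,0.012,0],"roll":0,"grip":0.085},
    {"xyz":[0,0.016,0],"roll":0,"grip":0.085},
  ],
)

```text
clock: 14.9
tool_pos: [0.4799, 0.0369, -0.0097]
eef_rot: [0.678, 0.735, -0.002, -0.002]
wrist_force: [-6.1, 0.2, 4.1]
finger_gap: 0.0852
```

play_rows(
  moves=[
    {"xyz":[0,0.003,0],"roll":0,"grip":0.085},
    {"xyz":[0,0.006,0],"roll":0,"grip":0.085},
    {"xyz":[0,0.008,0],"roll":0,"grip":0.085},
  ],
)

```text
clock: 15.28
tool_pos: [0.4882, 0.0379, -0.0098]
eef_rot: [0.678, 0.735, -0.001, -0.003]
wrist_force: [-5.7, 0.6, 4.0]
finger_gap: 0.085
```

```bash
python3 -c "
from h import *
t=w(-51,30)
plan(t[0],t[1],-.009,94.66);print(tr(st()['tool_pos']))
save('scene','s12');crop('s12',225,215,425,295,4,'s12c')"
```

```text
pos [ 0.4882  0.0379 -0.0098] yaw 94.69 F [-5.7  0.6  4. ] gap 0.085 t 15.275 tilt [-0.0057  0.0013 -1.    ]
delta tool mm [-1.4  3.3 -0.8] roll 0.03 q [-6.00e-02  5.50e-02 -3.82e-01  1.14e+00  1.00e-03 -1.42e-01]
[-54.3  31.4]
```

View pics/s12c.png

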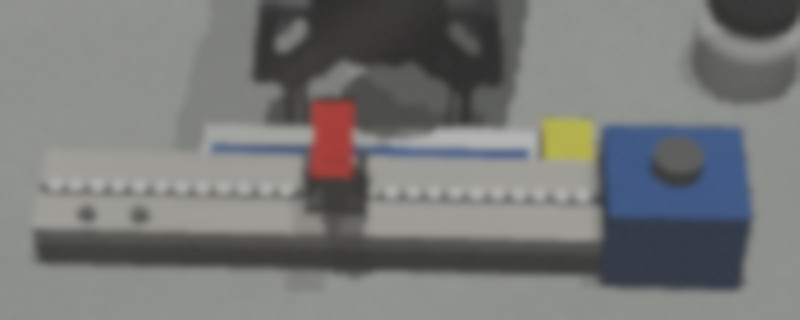

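play_rows(
  moves=[
    {"xyz":[0,0.002,0],"roll":0,"grip":0.085},
    {"xyz":[0,0.003,0],"roll":0,"grip":0.085},
    {"xyz":[0,0.004,0],"roll":0,"grip":0.085},
    {"xyz":[0,0.005,0],"roll":0,"grip":0.085},
  ],
)

```text
clock: 15.82
tool_pos: [0.4897, 0.0379, -0.0099]
eef_rot: [0.678, 0.735, -0.004, -0.005]
wrist_force: [-14.0, -0.2, 11.9]
finger_gap: 0.0848
```

play_rows(
  moves=[
    {"xyz":[0,0.001,0],"roll":0,"grip":0.085},
    {"xyz":[0,0.002,0],"roll":0,"grip":0.085},
    {"xyz":[0,0.002,0],"roll":0,"grip":0.085},
  ],
)

```text
clock: 16.2
tool_pos: [0.4899, 0.0379, -0.0099]
eef_rot: [0.678, 0.735, -0.006, -0.006]
wrist_force: [-17.8, 1.1, 14.8]
finger_gap: 0.0851
```

```bash
python3 -c "
from h import *
t=w(-51,30)
plan(t[0],t[1],-.009,94.66);print(tr(st()['tool_pos']), st()['wrist_torque'])"
```

```text
pos [ 0.4899  0.0379 -0.0099] yaw 94.6 F [-17.8   1.1  14.8] gap 0.0851 t 16.2 tilt [-1.620e-02 -5.000e-04 -9.999e-01]
delta tool mm [-1.3  1.5 -1. ] roll -0.06 q [-5.800e-02  7.100e-02 -3.650e-01  1.151e+00 -1.000e-03 -1.390e-01]
[-52.5  31.3] [-0.12867534  3.27899383 -0.30099534]
```

play_rows(
  moves=[
    {"xyz":[0,-0.01,0],"roll":0,"grip":0.085},
    {"xyz":[0,-0.025,0],"roll":0,"grip":0.085},
    {"xyz":[0,-0.025,-0.04],"roll":0,"grip":0.05},
    {"xyz":[-0.02,-0.025,-0.08],"roll":0,"grip":0},
    {"xyz":[-0.07,-0.025,-0.08],"roll":0,"grip":0},
  ],
)

```text
clock: 16.82
tool_pos: [0.4825, -0.0342, 0.0754]
eef_rot: [0.676, 0.736, 0.003, 0.004]
wrist_force: [1.0, -1.0, 0.0]
finger_gap: 0.0315
```

play_rows(
  moves=[
    {"xyz":[-0.05,0,0],"roll":0,"grip":0},
    {"xyz":[-0.055,0,0],"roll":0,"grip":0},
    {"xyz":[-0.055,0,0],"roll":0,"grip":0},
  ],
)

```text
clock: 17.2
tool_pos: [0.483, -0.0889, 0.0707]
eef_rot: [0.678, 0.735, 0.0, -0.0]
wrist_force: [0.2, 0.7, 0.2]
finger_gap: 0.0001
```

```bash
python3 -c "
from h import *
t=w(-17,-94)
plan(t[0],t[1],.003,94.66);print(tr(st()['tool_pos']))
save('top','t13');crop('t13',225,180,425,290,4,'t13c')
save('wrist','w13')"
```

```text
pos [ 0.483  -0.0889  0.0707] yaw 94.58 F [0.2 0.7 0.2] gap 0.0001 t 17.2 tilt [ 3.e-04  7.e-04 -1.e+00]
delta tool mm [ 0.5 52.7 67.7] roll -0.08 q [-3.190e-01 -1.300e-02 -2.840e-01  1.301e+00  1.000e-03 -3.990e-01]
[-69.8 -94.5]
```

View pics/t13c.png

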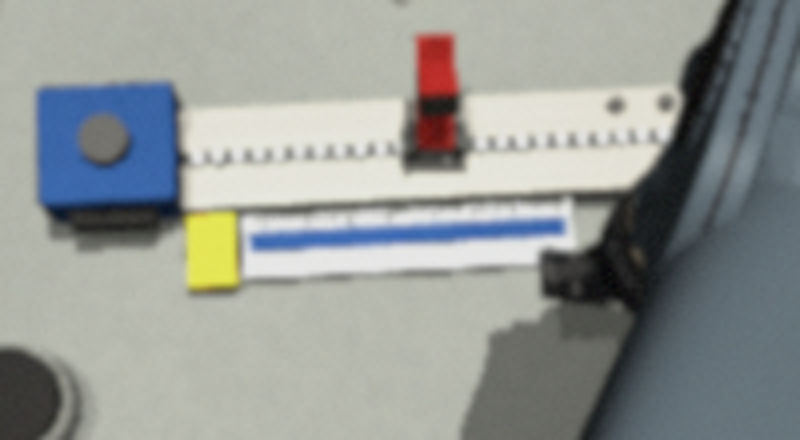

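View pics/w13.png

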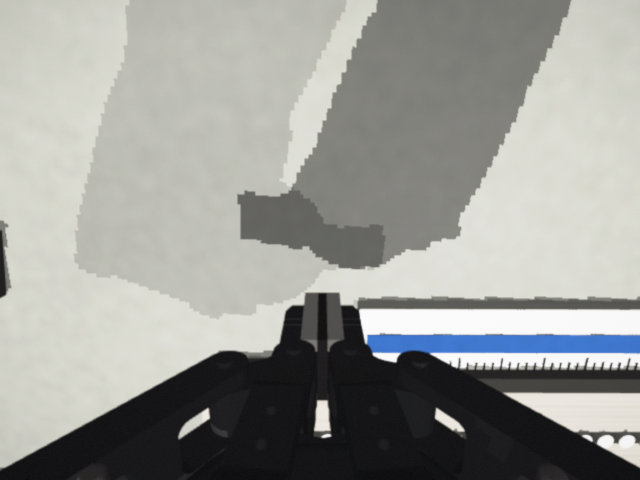

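Run:
```python
from h import *
p=par('w13'); print(tr(at(p,359,309,.012)),tr(at(p,600,308,.012)),tr(at(p,367,345,.012)))
p=par('t13'); 
for u,v,z in [(243,283,.012),(243,213,.012),(573,263,.012),(571,198,.012),(238,290,.02),(239,215,.02)]: print(tr(at(p,225+u/4,180+v/4,z)))
```

```text
[-41.9 -72.5] [-42.5  62.7] [-18.9 -67.3]
[-45.2 124.4]
[ -2.8 122.4]
[-44.2 -73.5]
[ -4.5 -75.3]
[-50.4 127.1]
[ -5.4 124.4]
```

play_rows(
  moves=[
    {"xyz":[0,0.03,0],"roll":0,"grip":0},
    {"xyz":[0,0.052,0.01],"roll":0,"grip":0},
    {"xyz":[0,0.052,0.03],"roll":0,"grip":0},
    {"xyz":[0,0.052,0.05],"roll":0,"grip":0},
    {"xyz":[0,0.052,0.05],"roll":0,"grip":0},
  ],
)

```text
clock: 17.92
tool_pos: [0.5327, -0.0825, 0.0186]
eef_rot: [0.677, 0.736, -0.001, -0.002]
wrist_force: [-0.3, 0.3, 0.5]
finger_gap: 0.0001
```

```bash
python3 -c "
from h import *
t=w(-17,-94)
plan(t[0],t[1],.002,94.66);print(tr(st()['tool_pos']))
save('wrist','w14')"
```

```text
pos [ 0.5327 -0.0825  0.0186] yaw 94.76 F [-0.3  0.3  0.5] gap 0.0001 t 17.925 tilt [-0.0048  0.0017 -1.    ]
delta tool mm [-1.8  2.8 16.6] roll 0.1 q [-0.278  0.152 -0.216  1.208  0.    -0.362]
[-19.7 -92.3]
```

View pics/w14.png

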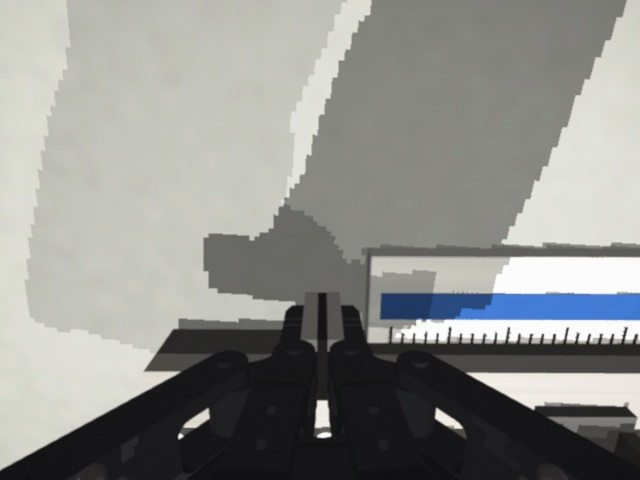

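play_rows(
  moves=[
    {"xyz":[-0.002,0.002,0.008],"roll":0,"grip":0},
    {"xyz":[-0.002,0.002,0.0145],"roll":0,"grip":0},
    {"xyz":[-0.002,0.002,0.0145],"roll":0,"grip":0},
  ],
)

```text
clock: 18.35
tool_pos: [0.5364, -0.0864, 0.0058]
eef_rot: [0.678, 0.735, -0.0, -0.0]
wrist_force: [0.3, 0.2, 0.5]
finger_gap: 0.0
```

play_rows(
  moves=[
    {"xyz":[0.004,0,0],"roll":0,"grip":0},
    {"xyz":[0.007,0,0],"roll":0,"grip":0},
    {"xyz":[0.009,0,0],"roll":0,"grip":0},
    {"xyz":[0.01,0,0],"roll":0,"grip":0},
  ],
)

```text
clock: 18.85
tool_pos: [0.5361, -0.0763, 0.0065]
eef_rot: [0.678, 0.735, 0.0, 0.0]
wrist_force: [-0.5, -0.4, 0.8]
finger_gap: -0.0003
```

```bash
python3 -c "
from h import *
plan(.5,0,.002,94.66);print(tr(st()['tool_pos']))"
```

```text
pos [ 0.5361 -0.0763  0.0065] yaw 94.65 F [-0.5 -0.4  0.8] gap -0.0003 t 18.85 tilt [ 2.e-04 -0.e+00 -1.e+00]
delta tool mm [ 79.  -29.8   4.4] roll -0.01 q [-0.265  0.163 -0.229  1.178  0.    -0.346]
[-15.7 -86.3]
```

play_rows(
  moves=[
    {"xyz":[0,0,0.002],"roll":0,"grip":0},
    {"xyz":[0.002,-0.001,0.003],"roll":0,"grip":0},
    {"xyz":[0.004,-0.001,0.003],"roll":0,"grip":0},
    {"xyz":[0.005,-0.001,0.003],"roll":0,"grip":0},
  ],
)

```text
clock: 19.35
tool_pos: [0.5349, -0.0726, 0.0035]
eef_rot: [0.678, 0.735, -0.001, 0.001]
wrist_force: [1.1, -5.3, -1.3]
finger_gap: -0.0001
```

play_rows(
  moves=[
    {"xyz":[0.001,0,0],"roll":0,"grip":0},
    {"xyz":[0.002,0,0],"roll":0,"grip":0},
    {"xyz":[0.002,0,0],"roll":0,"grip":0},
  ],
)

```text
clock: 19.73
tool_pos: [0.5349, -0.0724, 0.0036]
eef_rot: [0.678, 0.735, -0.002, 0.002]
wrist_force: [-0.3, -8.7, -1.0]
finger_gap: 0.0005
```

```bash
python3 -c "
from h import *
plan(.5,0,.002,94.66);print(tr(st()['tool_pos']))
save('wrist','w15')"
```

```text
pos [ 0.5349 -0.0724  0.0036] yaw 94.55 F [-0.3 -8.7 -1. ] gap 0.0005 t 19.725 tilt [ 5.0e-04 -6.2e-03 -1.0e+00]
delta tool mm [ 75.  -29.1   1.1] roll -0.11 q [-0.255  0.16  -0.239  1.17  -0.006 -0.335]
[-16.6 -82.4]
```

View pics/w15.png

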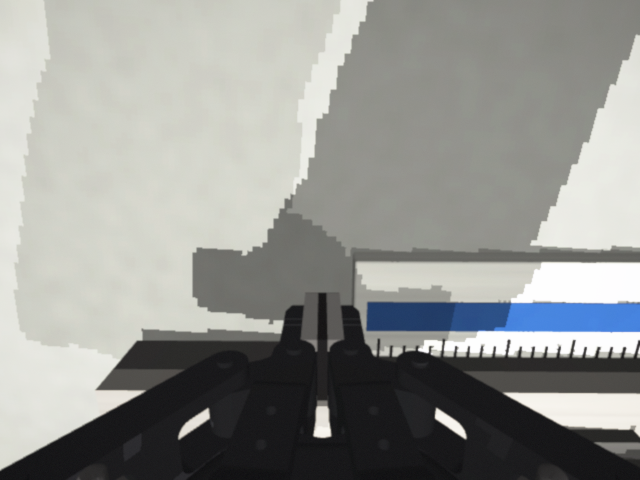

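play_rows(
  moves=[
    {"xyz":[0.002,0,0],"roll":0,"grip":0},
    {"xyz":[0.003,0,0],"roll":0,"grip":0},
    {"xyz":[0.004,0,0],"roll":0,"grip":0},
    {"xyz":[0.005,0,0],"roll":0,"grip":0},
  ],
)

```text
clock: 20.27
tool_pos: [0.5352, -0.072, 0.004]
eef_rot: [0.679, 0.734, -0.005, 0.006]
wrist_force: [1.6, -18.6, -2.1]
finger_gap: -0.0001
```

play_rows(
  moves=[
    {"xyz":[0.001,0,0],"roll":0,"grip":0},
    {"xyz":[0.002,0,0],"roll":0,"grip":0},
    {"xyz":[0.002,0,0],"roll":0,"grip":0},
  ],
)

```text
clock: 20.65
tool_pos: [0.5352, -0.0719, 0.0042]
eef_rot: [0.68, 0.733, -0.007, 0.007]
wrist_force: [0.4, -22.9, -2.2]
finger_gap: -0.0002
```

```bash
python3 -c "
from h import *
plan(.5,0,.002,94.66);print(tr(st()['tool_pos']))
save('top','t15');crop('t15',225,180,425,290,4,'t15c')"
```

```text
pos [ 0.5352 -0.0719  0.0042] yaw 94.34 F [  0.4 -22.9  -2.2] gap -0.0002 t 20.65 tilt [ 0.0016 -0.0198 -0.9998]
delta tool mm [ 74.4 -29.6   0.8] roll -0.32 q [-0.247  0.156 -0.242  1.166 -0.019 -0.322]
[-16.3 -81.8]
```

View pics/t15c.png

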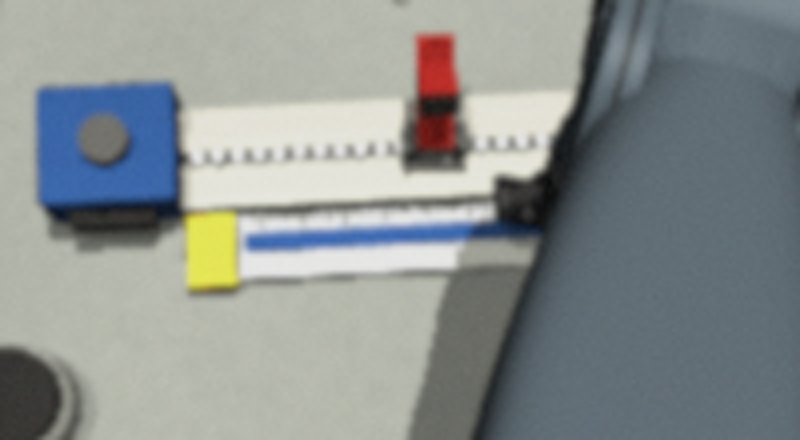

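play_rows(
  moves=[
    {"xyz":[-0.015,0,0],"roll":0,"grip":0},
    {"xyz":[-0.025,0,0],"roll":0,"grip":0},
    {"xyz":[-0.025,0,-0.04],"roll":0,"grip":0},
    {"xyz":[-0.025,-0.02,-0.07],"roll":0,"grip":0},
    {"xyz":[-0.025,-0.06,-0.07],"roll":0,"grip":0.04},
  ],
)

```text
clock: 21.32
tool_pos: [0.4789, -0.0925, 0.0768]
eef_rot: [0.677, 0.736, 0.002, 0.003]
wrist_force: [-0.1, -0.7, -0.1]
finger_gap: 0.0171
```

play_rows(
  moves=[
    {"xyz":[0.05,0,0],"roll":0,"grip":0.085},
    {"xyz":[0.1,0,0],"roll":0,"grip":0.085},
    {"xyz":[0.12,0,0],"roll":0,"grip":0.085},
    {"xyz":[0.12,0,0],"roll":0,"grip":0.085},
  ],
)

```text
clock: 21.82
tool_pos: [0.4657, 0.0292, 0.073]
eef_rot: [0.677, 0.736, 0.0, -0.001]
wrist_force: [0.7, -0.2, -0.6]
finger_gap: 0.085
```

```bash
python3 -c "
from h import *
t=w(-74,30)
plan(t[0],t[1],-.0095,94.66);print(tr(st()['tool_pos']))
"
```

```text
pos [0.4657 0.0292 0.073 ] yaw 94.85 F [ 0.7 -0.2 -0.6] gap 0.085 t 21.825 tilt [-0.0011  0.0016 -1.    ]
delta tool mm [ 5.3  3.5 82.6] roll 0.19 q [-8.200e-02 -7.800e-02 -3.410e-01  1.309e+00  1.000e-03 -1.670e-01]
[-77.4  24.6]
```

play_rows(
  moves=[
    {"xyz":[0.005,0,0.03],"roll":0.2,"grip":0.085},
    {"xyz":[0.005,0,0.06],"roll":0.2,"grip":0.085},
    {"xyz":[0.005,0,0.08],"roll":0.2,"grip":0.085},
    {"xyz":[0.005,0,0.082],"roll":0.2,"grip":0.085},
    {"xyz":[0.005,0,0.082],"roll":0.2,"grip":0.085},
  ],
)

```text
clock: 22.45
tool_pos: [0.4664, 0.0319, -0.0082]
eef_rot: [0.679, 0.734, 0.0, 0.0]
wrist_force: [0.3, -0.2, 1.1]
finger_gap: 0.0851
```

play_rows(
  moves=[
    {"xyz":[0,0.006,0],"roll":0,"grip":0.085},
    {"xyz":[0,0.012,0],"roll":0,"grip":0.085},
    {"xyz":[0,0.018,0],"roll":0,"grip":0.085},
    {"xyz":[0,0.022,0],"roll":0,"grip":0.085},
    {"xyz":[0,0.025,0],"roll":0,"grip":0.085},
  ],
)

```text
clock: 23.08
tool_pos: [0.4903, 0.0342, -0.0088]
eef_rot: [0.679, 0.734, -0.001, -0.001]
wrist_force: [-3.3, -0.8, 3.8]
finger_gap: 0.0848
```

play_rows(
  moves=[
    {"xyz":[0,0.002,0],"roll":0,"grip":0.085},
    {"xyz":[0,0.004,0],"roll":0,"grip":0.085},
    {"xyz":[0,0.005,0],"roll":0,"grip":0.085},
  ],
)

```text
clock: 23.45
tool_pos: [0.4903, 0.0343, -0.0092]
eef_rot: [0.679, 0.734, -0.004, -0.004]
wrist_force: [-13.4, -1.4, 13.0]
finger_gap: 0.085
```

```bash
python3 -c "
from h import *
plan(.5,0,-.0095,94.66);print(tr(st()['tool_pos']))
"
```

```text
pos [ 0.4903  0.0343 -0.0092] yaw 94.45 F [-13.4  -1.4  13. ] gap 0.085 t 23.45 tilt [-0.0118 -0.0012 -0.9999]
delta tool mm [-34.9   7.    0.2] roll -0.21 q [-0.065  0.066 -0.369  1.148 -0.002 -0.143]
[-52.4  27.6]
```

play_rows(
  moves=[
    {"xyz":[0,-0.012,0],"roll":0,"grip":0.085},
    {"xyz":[0,-0.03,0],"roll":0,"grip":0.085},
    {"xyz":[0,-0.03,-0.05],"roll":0,"grip":0.05},
    {"xyz":[0,-0.03,-0.11],"roll":0,"grip":0},
    {"xyz":[0,-0.03,-0.17],"roll":0,"grip":0},
  ],
)

```text
clock: 24.08
tool_pos: [0.4658, 0.0323, 0.1627]
eef_rot: [0.679, 0.734, 0.0, 0.0]
wrist_force: [1.1, 0.5, 0.3]
finger_gap: 0.0317
```

play_rows(
  moves=[
    {"xyz":[0,0,-0.04],"roll":0,"grip":0},
    {"xyz":[0,0,-0.04],"roll":0,"grip":0},
  ],
)

```text
clock: 24.32
tool_pos: [0.469, 0.0321, 0.206]
eef_rot: [0.679, 0.734, 0.003, 0.004]
wrist_force: [0.9, 0.5, -1.2]
finger_gap: 0.0004
```

```bash
python3 -c "
from h import *
t=w(108,9.5)
plan(t[0],t[1],.20,94.66);print(tr(st()['tool_pos']))
save('top','t16');crop('t16',225,180,425,290,4,'t16c');save('wrist','w16');save('scene','s16');crop('s16',225,215,425,295,4,'s16c')"
```

```text
pos [0.469  0.0321 0.206 ] yaw 94.44 F [ 0.9  0.5 -1.2] gap 0.0004 t 24.325 tilt [ 1.020e-02 -5.000e-04 -9.999e-01]
delta tool mm [-17.  181.9   7.9] roll -0.22 q [-0.075 -0.111 -0.106  1.565  0.    -0.152]
[-73.9  27.2]
```

View pics/w16.png

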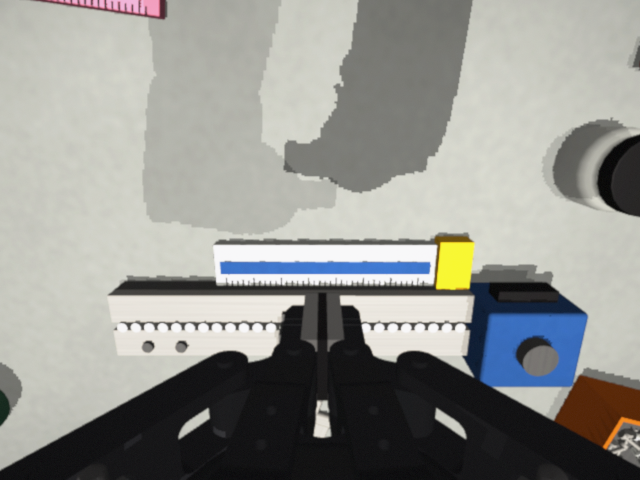

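View pics/s16c.png

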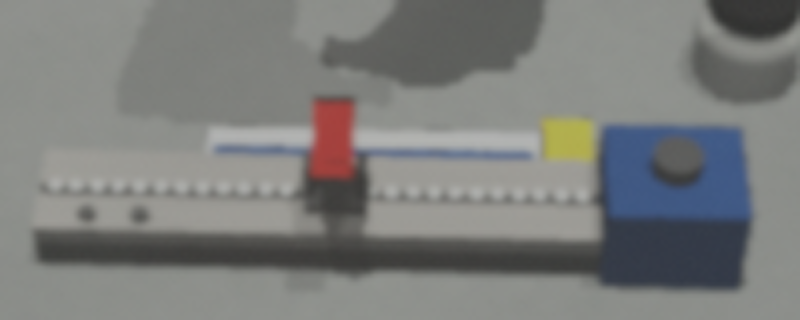

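View pics/t16c.png

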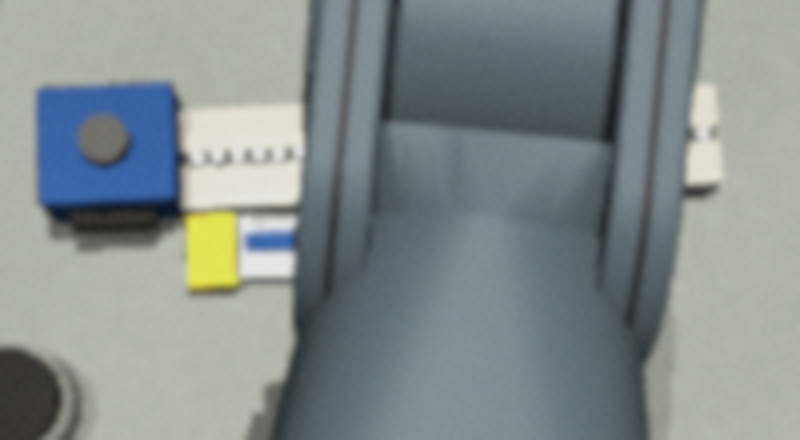

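Run:
```python
from h import *
crop('w16',200,230,340,300,5.6,'w16a');crop('w16',360,230,490,300,6,'w16b')
```

```text
(no output)
```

View pics/w16a.png

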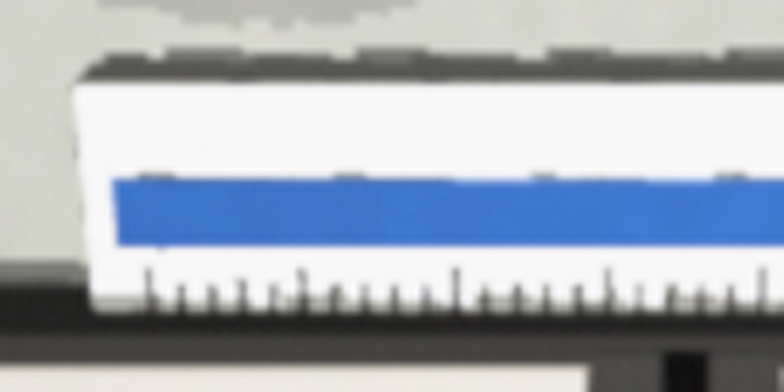

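View pics/w16b.png

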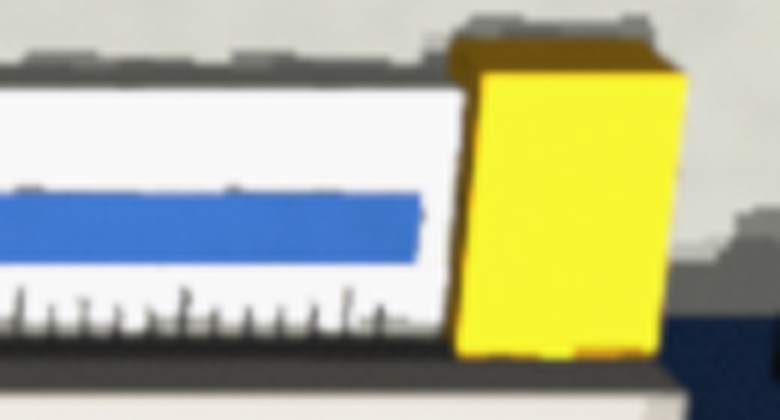

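The straightedge is parallel, flush along its full length, and butted to the stop. Next is the hold-down: cross over it at height, then come down behind it.

play_rows(
  moves=[
    {"xyz":[-0.005,0.04,0],"roll":0,"grip":0},
    {"xyz":[-0.01,0.09,0],"roll":0,"grip":0},
    {"xyz":[-0.017,0.14,0],"roll":0,"grip":0},
    {"xyz":[-0.017,0.182,0],"roll":0,"grip":0},
    {"xyz":[-0.017,0.182,0],"roll":0,"grip":0},
  ],
)

```text
clock: 25.1
tool_pos: [0.6492, 0.0293, 0.1947]
eef_rot: [0.679, 0.734, -0.003, -0.003]
wrist_force: [-1.4, 0.2, -1.0]
finger_gap: -0.0001
```

play_rows(
  moves=[
    {"xyz":[0,0,0],"roll":0,"grip":0},
    {"xyz":[0,0,0],"roll":0,"grip":0},
  ],
)

```text
clock: 25.35
tool_pos: [0.6477, 0.0294, 0.2016]
eef_rot: [0.679, 0.734, -0.0, -0.0]
wrist_force: [-0.1, 0.0, 0.0]
finger_gap: -0.0004
```

```bash
python3 -c "
from h import *
t=w(108,9.5)
plan(t[0],t[1],.092,94.66);print(tr(st()['tool_pos']))
save('wrist','w17')"
```

```text
pos [0.6477 0.0294 0.2016] yaw 94.44 F [-0.1  0.   0. ] gap -0.0004 t 25.35 tilt [-4.e-04  0.e+00 -1.e+00]
delta tool mm [ -0.5   4.  109.6] roll -0.22 q [-0.058  0.376  0.422  1.616 -0.    -0.135]
[104.  10.]
```

View pics/w17.png

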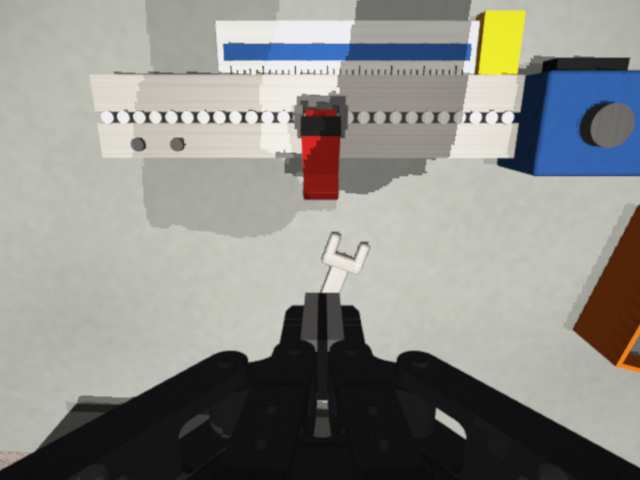

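play_rows(
  moves=[
    {"xyz":[0,0.005,0.03],"roll":0,"grip":0},
    {"xyz":[0,0.005,0.06],"roll":0,"grip":0},
    {"xyz":[0,0.005,0.09],"roll":0,"grip":0},
    {"xyz":[0,0.005,0.112],"roll":0,"grip":0},
    {"xyz":[0,0.005,0.112],"roll":0,"grip":0},
  ],
)

```text
clock: 26.02
tool_pos: [0.6514, 0.0299, 0.0877]
eef_rot: [0.679, 0.734, -0.001, -0.002]
wrist_force: [-0.5, -0.2, 0.0]
finger_gap: 0.0
```

```bash
python3 -c "
from h import *
t=w(40,9.5)
plan(t[0],t[1],.092,94.66);print(tr(st()['tool_pos']))
save('wrist','w18')"
```

```text
pos [0.6514 0.0299 0.0877] yaw 94.44 F [-0.5 -0.2  0. ] gap 0.0 t 26.025 tilt [-4.1e-03  2.0e-04 -1.0e+00]
delta tool mm [ -0.9 -67.8  -4.1] roll -0.22 q [-0.057  0.397  0.222  1.4    0.    -0.134]
[107.8  10.2]
```

View pics/w18.png

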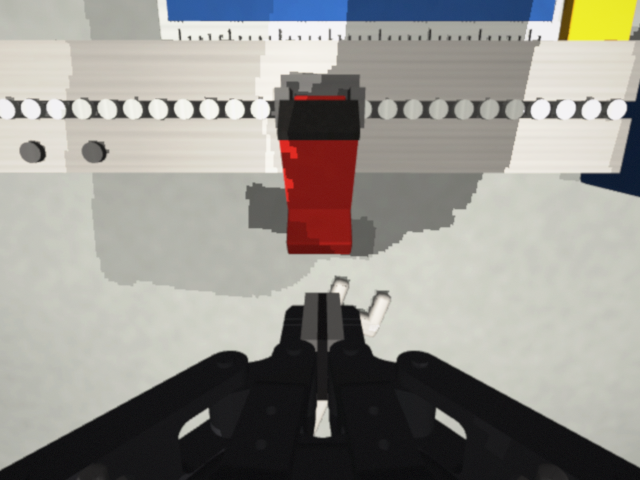

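play_rows(
  moves=[
    {"xyz":[0,-0.012,0],"roll":0,"grip":0},
    {"xyz":[0,-0.022,-0.002],"roll":0,"grip":0},
    {"xyz":[0,-0.032,-0.003],"roll":0,"grip":0},
    {"xyz":[0,-0.042,-0.004],"roll":0,"grip":0},
    {"xyz":[0,-0.052,-0.004],"roll":0,"grip":0},
  ],
)

```text
clock: 26.7
tool_pos: [0.6009, 0.0256, 0.0936]
eef_rot: [0.679, 0.734, -0.0, -0.0]
wrist_force: [-0.1, 0.2, 0.4]
finger_gap: 0.0003
```

```bash
python3 -c "
from h import *
t=w(40,9.5)
plan(t[0],t[1],.092,94.66);print(tr(st()['tool_pos']))
save('wrist','w19')"
```

```text
pos [0.6009 0.0256 0.0936] yaw 94.44 F [-0.1  0.2  0.4] gap 0.0003 t 26.7 tilt [-7.e-04 -1.e-04 -1.e+00]
delta tool mm [ -0.6 -17.1   1.6] roll -0.22 q [-0.069  0.259  0.061  1.374 -0.    -0.146]
[57.1 10. ]
```

View pics/w19.png

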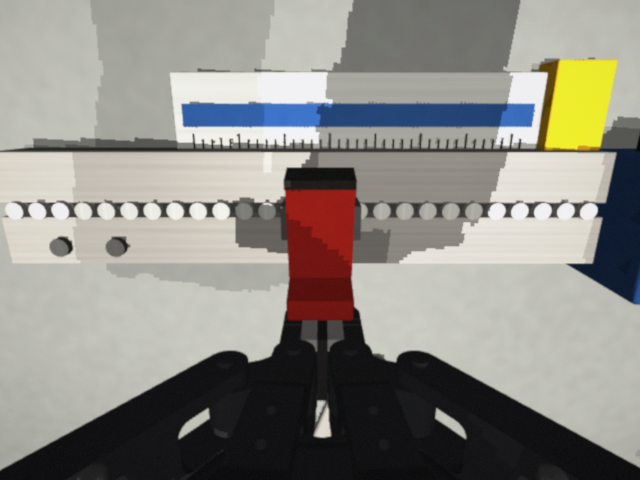

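play_rows(
  moves=[
    {"xyz":[0,-0.006,0],"roll":0,"grip":0},
    {"xyz":[0,-0.012,0],"roll":0,"grip":0},
    {"xyz":[0,-0.018,0],"roll":0,"grip":0},
    {"xyz":[0,-0.022,0],"roll":0,"grip":0},
    {"xyz":[0,-0.022,0],"roll":0,"grip":0},
  ],
)

```text
clock: 27.38
tool_pos: [0.5798, 0.024, 0.0933]
eef_rot: [0.679, 0.734, -0.0, -0.0]
wrist_force: [0.6, 0.5, -0.1]
finger_gap: 0.0001
```

```bash
python3 -c "
from h import *
t=w(40,9.5)
plan(t[0],t[1],.092,94.66);print(tr(st()['tool_pos']))
save('wrist','w20');save('scene','s20');crop('s20',225,175,425,295,4,'s20c')"
```

```text
pos [0.5798 0.024  0.0933] yaw 94.44 F [ 0.6  0.5 -0.1] gap 0.0001 t 27.375 tilt [-1.e-04 -0.e+00 -1.e+00]
delta tool mm [-0.6  4.1  1.3] roll -0.22 q [-0.074  0.204 -0.004  1.363 -0.    -0.152]
[35.9 10.1]
```

View pics/w20.png

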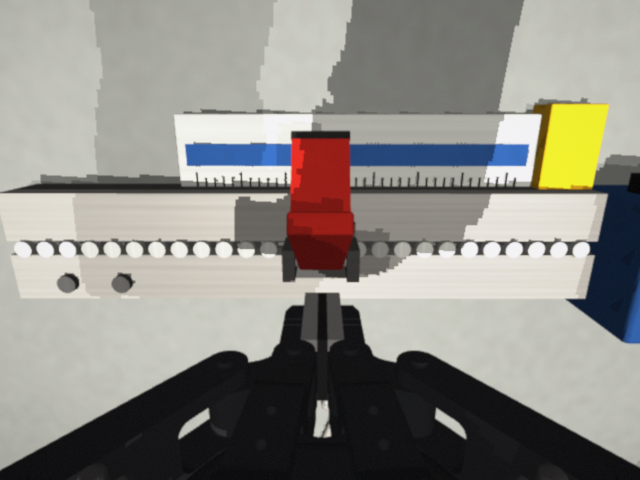

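View pics/s20c.png

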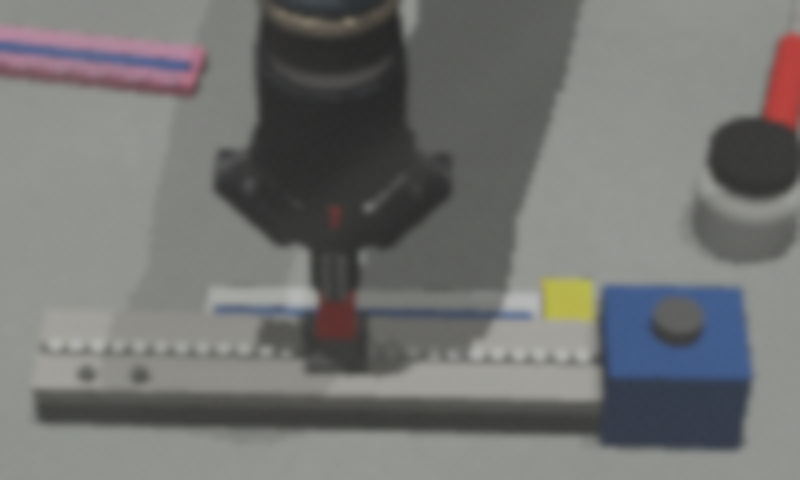

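play_rows(
  moves=[
    {"xyz":[0,0.01,-0.03],"roll":0,"grip":0},
    {"xyz":[0,0.01,-0.08],"roll":0,"grip":0},
    {"xyz":[0,0.01,-0.13],"roll":0,"grip":0},
    {"xyz":[0,-0.04,-0.15],"roll":0,"grip":0},
    {"xyz":[0,-0.1,-0.15],"roll":0,"grip":0},
  ],
)

```text
clock: 28.1
tool_pos: [0.4816, 0.0159, 0.246]
eef_rot: [0.679, 0.734, 0.002, 0.002]
wrist_force: [-0.1, 0.8, -0.1]
finger_gap: -0.0002
```

play_rows(
  moves=[
    {"xyz":[0,-0.05,0],"roll":0,"grip":0},
    {"xyz":[0,-0.09,0],"roll":0,"grip":0},
    {"xyz":[0,-0.09,0],"roll":0,"grip":0},
    {"xyz":[0,-0.09,0],"roll":0,"grip":0},
  ],
)

```text
clock: 28.6
tool_pos: [0.3914, 0.0092, 0.2437]
eef_rot: [0.679, 0.734, 0.001, 0.001]
wrist_force: [-0.5, 0.3, 0.1]
finger_gap: -0.0003
```

```bash
python3 -c "
from h import *
t=w(40,9.5)
plan(t[0],t[1],.092,94.66);print(tr(st()['tool_pos']))
save('wrist','w21');crop('w21',60,250,580,470,1.5,'w21c');save('scene','s21');crop('s21',225,195,425,295,4,'s21c');save('top','t21')"
```

```text
pos [0.3914 0.0092 0.2437] yaw 94.43 F [-0.5  0.3  0.1] gap -0.0003 t 28.6 tilt [ 1.8e-03 -1.0e-04 -1.0e+00]
delta tool mm [ -0.4 192.8 152. ] roll -0.23 q [-0.148 -0.297 -0.188  1.678  0.    -0.226]
[-153.1   10.7]
```

View pics/w21.png

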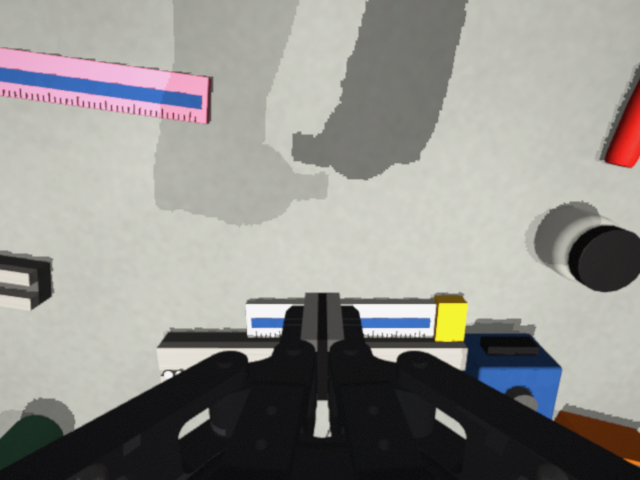

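View pics/s21c.png

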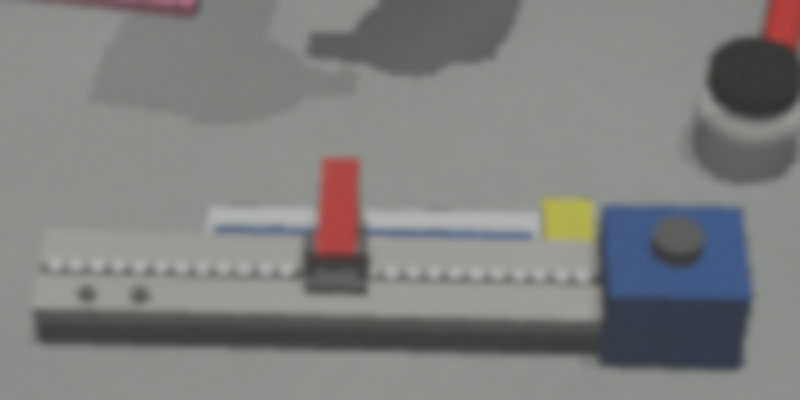

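View pics/t21.png

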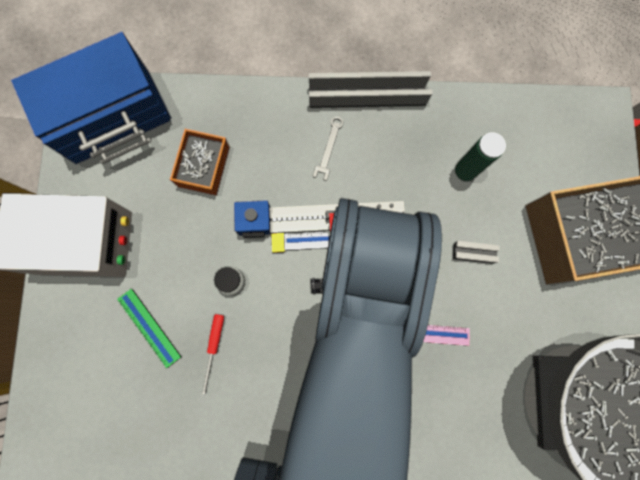

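Run:
```python
from h import *
p=par('s21')
for a in (.6,.3,.1,0.05,0,-.1):
    x=30-70*np.cos(a); z=.052+.07*np.sin(a)
    print(a,((proj(p,np.r_[w(x,9.5),z])-[225,195])*4).round(1), 'hinge',((proj(p,np.r_[w(30,9.5),.052])-[225,195])*4).round(1), 'barcorner',((proj(p,np.r_[w(-40,130),.012])-[225,195])*4).round(1),((proj(p,np.r_[w(-40,-70),.012])-[225,195])*4).round(1))
```

```text
0.6 [332.6 128.2] hinge [329.9 250.4] barcorner [536.3 211.2] [203.  205.7]
0.3 [333.7 140.2] hinge [329.9 250.4] barcorner [536.3 211.2] [203.  205.7]
0.1 [334.2 153.4] hinge [329.9 250.4] barcorner [536.3 211.2] [203.  205.7]
0.05 [334.3 157.3] hinge [329.9 250.4] barcorner [536.3 211.2] [203.  205.7]
0 [334.4 161.3] hinge [329.9 250.4] barcorner [536.3 211.2] [203.  205.7]
-0.1 [334.5 170.1] hinge [329.9 250.4] barcorner [536.3 211.2] [203.  205.7]
```

play_rows(
  moves=[
    {"xyz":[0.04,0,0],"roll":0,"grip":0},
    {"xyz":[0.08,0,0],"roll":0,"grip":0},
    {"xyz":[0.13,0,-0.02],"roll":0,"grip":0},
    {"xyz":[0.15,0.0,-0.02],"roll":0,"grip":0},
    {"xyz":[0.15,0.0,-0.02],"roll":0,"grip":0},
  ],
)

```text
clock: 29.38
tool_pos: [0.3795, 0.1601, 0.2631]
eef_rot: [0.678, 0.735, -0.0, -0.0]
wrist_force: [-0.2, -0.6, -0.8]
finger_gap: -0.0003
```

```bash
python3 -c "
from h import *
save('top','t22');crop('t22',225,180,425,290,4,'t22c');save('scene','s22')"
```

```text
(no output)
```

View pics/t22c.png

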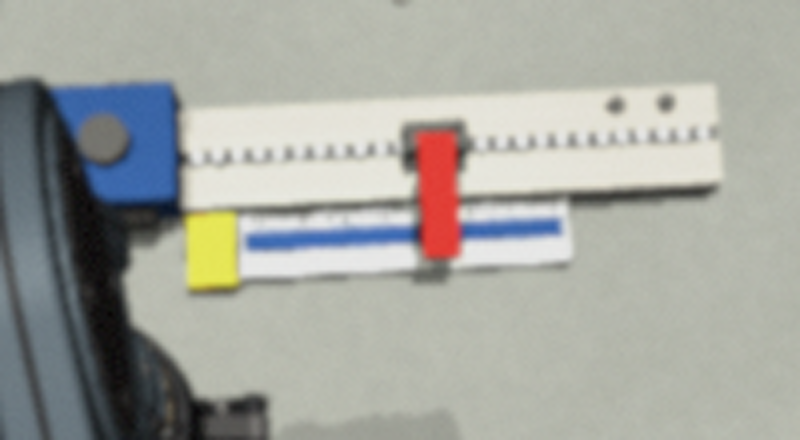

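```bash
python3 -c "
from h import *
print(robot.hand_in(), st()['clock'])"
```

```text
the job is handed in; nothing more can be done
the job is handed in; nothing more can be done
```

I set the straightedge against the track and stop block, tipped the hold-down onto it, and handed the job in with the robot touching nothing. The clock read about 29.5 s of the 64 s allowed.

**Straightedge:** I gripped it lightly and slid it to near the stop. A single-finger push turned it about 5° askew. I fixed that with an open two-finger push against the track, an end push against the stop, and one more two-finger push. Each of the last three pushes ended with the fingers stalled while the force rose to 13–23 N, so the bar was against a hard surface. The first two-finger push and the repeat stalled at the same place to within 0.1 mm.

**Hold-down:** I hooked it from the far side with closed fingers, pulled it past the balance point, and it fell onto the bar.

**Last checks:**
- **Fit:** The pictures taken after the pushes show the bar parallel to the track, flush along it and butted to the stop.
- **Hold-down angle:** Its tip in the scene picture matches an angle of about 0, with the foot on the bar.
- **Other items:** The bystanders looked unmoved in the top view; I did not measure them one by one.
- **Camera disagreement:** Absolute positions from the top and scene cameras disagreed by 5–8 mm at the start. I worked from the wrist camera and from contact instead.
- **Lifting:** Just after gripping, the wrist force showed the gripper carrying about 3.6 N of the bar's roughly 6 N weight. I lowered the gripper slightly before sliding, and saw no sign that the bar left the deck.

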